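Centre-punch the last hole of a clamped bracket blank

ROBOT

A 6-joint arm with a two-finger parallel gripper is mounted at the origin on a cart in front of the work surface, level with it; the furniture and walls round the work are solid. World frame = base frame: x ahead of the robot, y to its left, z up, the work surface at z = 0. Lengths are in m, angles in rad, forces in N, time in s.
With the tool pointing down it reaches from about 0.35 to 0.975 m from the base axis. Payload 4.9 kg.
Tool frame: the origin (TCP) lies at the very end of the fingers, on their centre line; the grasp point (between the pads) lies 19 mm behind it (pinch_z is the distance from the TCP to the grasp point, in m); z points along the fingers, y is the line along which they close (so a half turn about z gives the same grasp; the last joint's range is limited). The gripper opens to 85 mm and grips with 20 to 120 N. Pads are 22 mm wide; open, the fingers measure 114 mm over their backs; the gripper's body (76 mm by 85 mm) begins 54 mm behind the grasp point. The pads swing forward as they close: fully open they stand 13 mm farther back than shut.
Start: joints at [-1.421, 0.053, 1.613, -0, 1.476, -0.119], TCP at [0.166, -0.603, 0.231] pointing down, gripper open.
Joint ranges: [-3.01, 3.01], [-1.01, 2.22], [0.06, 2.58], [-1.02, 4.17], [0.09, 2.62], [-3.14, 3.14]. Speed limits (rad/s): [2.57, 2.57, 3.14, 3.14, 3.14, 3.14].

INTERFACE

Orientations are given as a unit quaternion [w, x, y, z].
In Python, from plant import * gives the robot as it stands. The module is installed in compiled form; this text tells all that it offers.
- The arm moves only by the tool play_rows, never from a script. Its arguments are lists of equal length, an entry for each row: "linear": the shift along the world's x, y, z in m, a list of three; "turn": the turn about the world's z in degrees. A call has 1 to 8 rows; each row shifts and turns the commanded pose from where the row before left it; what a row does not reach is not made up. A row lasts 1/8 s, in which the tool goes at most 62.5 mm and 10.7 degrees, less where a joint would pass 70% of its speed; a pose out of reach is approached as far as the arm can. A call is refused whole if a number of a shift passes 0.0625 or a number of a turn 10.7, either way. A call with a gripper value outside its range is refused whole. "hand" is the finger opening in m, from 0 to 0.0854, set as the call begins (left out, the last holds). The fingers move at their own pace and stop on an object; the grip force is fixed at half the most. Time passes only in rows, so rows that do not move let the fingers close. It gives the time, the measured TCP pose, the force, the opening and the grip force at its end, in the units of the state.
- state(): the state, without advancing time (a new reading comes with each control period).
- grab_frame(name): name is "scene" or "top" or "wrist"; returns the picture (400x640x3 uint8, red, green, blue); there is no depth.
- camera_info(name): a dict with "camera_matrix" (3x3 intrinsics, pixels), "origin" and "attitude" of the camera in the world; the wrist camera has in their place "mount" (4x4, takes a point from camera to tool coordinates, whose origin is the TCP and whose axes are the flange's). Camera axes: x right, y down, z forward; pixel columns grow to the right and rows downward; lengths in m; the calibration is good to about 2 mm. A picture is of the moment at which its call begins: read the wrist's pose just before it. camera_info takes no time and is no camera call.
- job_done(): hands the job in; it is judged then, once.
Trained networks look in the newest picture that a camera, given by its name, has taken for a name from the list of things; names that differ only in an ending like _2 or _b are one class to them, and where a whole thing is asked for, a point or a joint stands for the part that bears it (a point fixed in the world has none). Each returns a list of dicts, best first, with "p" (0 to 1); they miss things now and then, are a little off and sometimes report something else, mostly with a low value. They report only what shows in the picture. A call takes as long as a camera call. They do not tell look-alikes from the thing itself.
- trace(camera, thing): "region" (400x640 bool, what is visible of it) and "location" ([column, row] in pixels, amid what is visible of it).
The state is a dict: "time": time; "joint_pos": joint angles; "joint_vel": joint speeds; "joint_efforts": joint torques, N m; "tool_pos": TCP position; "tool_rot": TCP orientation; "contact_force": force on the tool from outside, world axes, zero at the start; "ft_torque": the same for the moment, N m; "gripper_width": opening from 0.0 (shut) to 1.0 (fully open); "grasp_force": force on a finger pad.
Only numpy, scipy, OpenCV 4.12 (cv2) and the standard library are available. Lean on these libraries where they do the work, as an engineer would, in place of code of your own. Each camera call takes 0.05 s, during which the arm holds its last target. There are 200 camera calls.

TASK

Take the spring-loaded centre punch out of the tool block, set its point in the small start mark at the scribed cross of the clamped bracket blank, and press it slowly straight down until its spring snaps. Stop pressing right at the snap, not against the stop behind it, and rest there for half a second; leave no other marks on the blank. Then stand the punch upright in a hole of the tool block again, let go, and leave the other tools where they are.

Things in the scene. Friction and masses are not known exactly. Their poses are not given: they have to be found in the camera images.
- punch: spring-loaded (automatic) centre punch, steel, 0.12 kg, standing point down in an outer hole of the tool block. Origin: centre of the underside of its flange; z runs along its axis up the handle. Upward: flange 20 mm across, 0 to 6 mm; dark knurled grip 14 mm across, 6 to 60 mm; cap 19 mm across, 60 to 85 mm. Downward: sleeve 10 mm across, 22 mm long, then the thin steel point
- punch_grip (a point): middle of the punch's knurled grip, on its axis, 33 mm above its origin. Pressing the punch down on its point: it does not give below 4.6 N; the force climbs to 8 or 9 N after 4 mm of travel, then the hidden spring lets go and it drops, to 4.8 N at 5.7 mm and about 2 N from 6.7 mm on; a solid stop follows at 7.5 mm. Over 14 N on the blank spoils the work. Lifted, the point comes out again
- punch_mouth (a point): centre of the lower end of the punch's sleeve, on its axis, 22 mm below its origin. The point, 4.5 mm thick, sticks out of it by 12.8 to 18 mm: it has been reground and its length is not known more closely. Its tip has a radius of 1.25 mm
- mark (a point): centre of the start mark where two scribed lines cross on the blank: a round recess 4.5 mm wide (5.5 mm at its chamfered mouth), 1.6 mm deep; this point lies on the blank's top face, 24 mm above the table; z is up. The punch's tip drops into it fully. Pressing on the blank with over 4 N elsewhere leaves a stray mark
- blank: L-shaped bracket blank of bright aluminium, 6 mm thick: one limb 40 by 120 mm with two drilled 9 mm holes, and a short limb 40 by 40 mm that carries the start mark. It is clamped down and cannot move. Its origin is the centre of its 80 by 120 mm outline, on its underside (18 mm above the table); its x points along the short limb toward the long limb
- fixture: dark slotted base plate 130 (x) by 150 (y) by 18 mm that the blank is clamped on, fixed to the table at a place and turn that vary; origin at the centre of its underside. Two strap clamps with nuts on the long limb's outer side reach up to 46 mm above the table
- tool_block: plain wooden tool block, 114 (x) by 46 (y) by 50 mm, fixed, its place and turn vary; origin at the centre of its underside. Three holes 12 mm wide and 45 mm deep stand in a row along its x, 38 mm apart; a tool stands in each outer hole, the middle one is empty. A punch put in a hole stands with its flange on the block's top
- tool_block_hole0 (a point): mouth centre of the hole at x = -38 mm of the block, on its top face, 50 mm above the table
- tool_block_hole1 (a point): mouth centre of the middle hole, empty at the start
- tool_block_hole2 (a point): mouth centre of the hole at x = +38 mm of the block
- pin_punch: plain solid pin punch, a smooth dark steel bar 15 mm across that stands 62 mm above the block in the other outer hole: no flange, no cap, no knurling. Not to be used. Origin at the centre of its shoulder, which rests on the block's top
- hex_key: L-shaped steel hex key 29 by 83 by 7 mm lying on the fixture plate beside the blank, a bystander; origin at the centre of its underside
- caliper: steel caliper 68 by 206 by 15 mm lying behind the fixture, a bystander; origin at the centre of its underside
Mind the look-alikes: they are no part of the job. What is shaped like the punch but pink is not meant.

How it is judged:
By the outcome, as a careful person would: the job done as asked, in the order asked, and still so for the second after the job is handed in, with the robot touching nothing.
It also fails if it takes over 61 s, if anything falls off the work surface, if the arm or the gripper's body presses on something with over 40 N, if the wrist force passes 120 N, or if a joint passes its speed limit or range.

## Working session

There is one attempt and no reset: what is moved stays moved. The work goes in short steps, Python scripts to look and compute and a tool call to move; the robot and the scene stay as the last step left them, time stands still between calls to the robot, and variables do not carry over. Pictures are saved under pics/ and viewed, at most 10 in all, crops included, and the job is handed in when it is done.

Besides the shell and the picture viewer there is one more tool, called after "Emit:" as name([rows], argument=value, ...), one row to a line, values as JSON. play_rows: Moves the arm, as the interface text tells. Its arguments: {"type":"object","properties":{"linear":{"type":"array","items":{"type":"array","items":{"type":"number"}}},"turn":{"type":"array","items":{"type":"number"}},"hand":{"type":"number"}},"required":["linear","turn"]}

```bash
mkdir -p pics
cat > h.py <<'E'
from plant import *
import numpy as np, cv2
from scipy.spatial.transform import Rotation as R
def cam(name, st=None):
    i=camera_info(name); K=np.array(i["camera_matrix"])
    if "mount" in i:
        st=st or state(); M=np.array(i["mount"]); q=st["tool_rot"]
        Rt=R.from_quat([q[1],q[2],q[3],q[0]]).as_matrix()
        return K, Rt@M[:3,:3], np.array(st["tool_pos"])+Rt@M[:3,3]
    a=np.array(i["attitude"],float)
    Rc=a if a.shape==(3,3) else R.from_quat([a[1],a[2],a[3],a[0]]).as_matrix()
    return K,Rc,np.array(i["origin"])
def onz(c,px,z):
    K,Rc,o=c; d=Rc@np.linalg.solve(K,[px[0],px[1],1.]); return o+d*(z-o[2])/d[2]
def proj(c,p):
    K,Rc,o=c; v=K@(Rc.T@(np.array(p)-o)); return v[:2]/v[2]
def save(n,im): cv2.imwrite("pics/"+n,im[:,:,::-1])
E
python3 - <<'E'
from h import *
s=state();print({k:np.round(v,3) for k,v in s.items()})
for n in("scene","top","wrist"):
    c=cam(n);print(n,np.round(c[0],1).tolist(),np.round(c[1],3).tolist(),c[2])
    save(n+"0.png",grab_frame(n))
    if n!="wrist":
      for t in("punch","pin_punch","tool_block","tool_block_hole1","mark","blank","fixture","punch_grip","hex_key","caliper"):
        for d in trace(n,t)[:3]: print(n,t,round(d["p"],2),np.round(d["location"],1),d["region"].sum())
a=np.hstack([cv2.imread("pics/%s0.png"%n) for n in("scene","top")])
cv2.imwrite("pics/a.png",np.vstack([cv2.imread("pics/scene0.png")]))
E
```

```text
{'time': np.float64(0.0), 'joint_pos': array([-1.421,  0.053,  1.614,  0.   ,  1.476, -0.119]), 'joint_vel': array([ 0.003, -0.   ,  0.001,  0.001, -0.002,  0.001]), 'joint_efforts': array([ 0.0000e+00, -3.9368e+01, -3.7017e+01, -0.0000e+00,  7.0000e-03,
        0.0000e+00]), 'tool_pos': array([ 0.166, -0.602,  0.23 ]), 'tool_rot': array([-0.001,  0.991,  0.134,  0.   ]), 'contact_force': array([ 0.47 ,  1.161, -0.657]), 'ft_torque': array([-0.027,  0.039, -0.018]), 'grasp_force': np.float64(0.0), 'gripper_width': np.float64(0.999)}
scene [[437.5, 0.0, 327.7], [0.0, 437.5, 201.3], [0.0, 0.0, 1.0]] [[-0.695, -0.325, 0.641], [-0.719, 0.317, -0.619], [-0.002, -0.891, -0.454]] [0.05304193 0.36009513 0.47053765]
scene punch 0.77 [306.3 224.3] 398
scene punch 0.7 [381.7 231.5] 478
scene punch 0.44 [323.8 265.8] 2384
scene pin_punch 0.61 [336.7 247.9] 284
scene tool_block 0.85 [327.3 268.7] 2429
scene tool_block 0.4 [306.2 224. ] 388
scene tool_block_hole1 0.96 [321.8 268. ] 2371
scene mark 0.93 [389.5 222.5] 551
scene blank 0.79 [390.7 224. ] 472
scene fixture 0.62 [390.7 225.6] 2354
scene
[... 404 characters left out ...]
72795 -0.19612433  0.93830581]
top punch 0.52 [275.5 226.9] 103
top punch 0.5 [314.9 268.2] 62
top tool_block 0.7 [280.6 241.2] 858
top tool_block 0.28 [358.6 227.1] 819
top tool_block_hole1 0.57 [283.8 247.1] 777
top mark 0.59 [358.2 228.8] 832
top blank 0.81 [359.2 229.7] 818
top blank 0.22 [277.7 242. ] 798
top fixture 0.59 [369.2 230.3] 2936
top punch_grip 0.57 [315.4 264.6] 67
top hex_key 0.56 [275.5 227.1] 65
top hex_key 0.49 [389.2 240.3] 74
top caliper 0.87 [376.9 157.5] 955
top caliper 0.36 [284.  243.4] 852
wrist [[276.2, 0.0, 323.5], [0.0, 276.2, 201.8], [0.0, 0.0, 1.0]] [[0.266, -0.916, -0.3], [-0.964, -0.253, -0.082], [-0.001, 0.311, -0.95]] [ 0.24316798 -0.58088535  0.37385565]
```

View pics/top0.png

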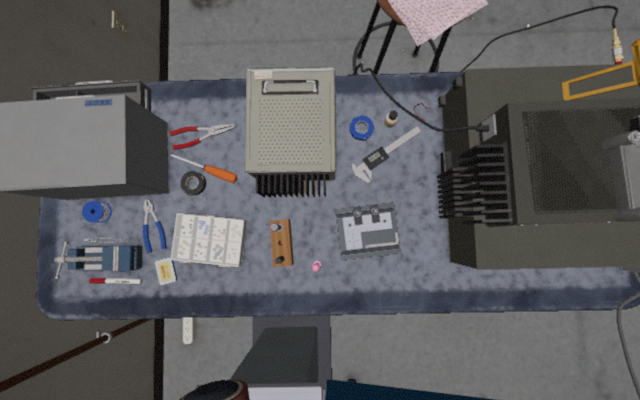

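View pics/scene0.png

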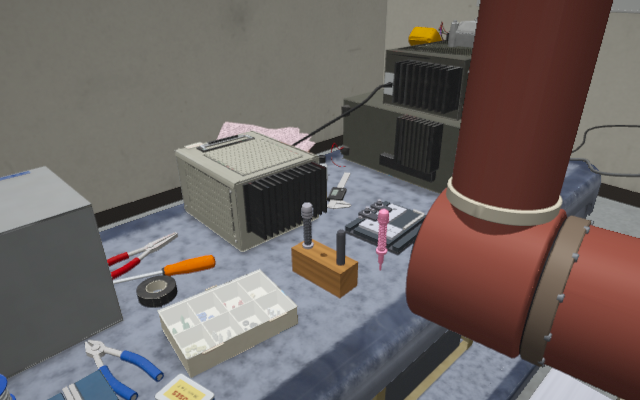

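The top view shows the block at (281,242) with the punch at its far end (276,227), the pin punch at (279,260), the pink decoy at (316,266), and the fixture at (368,230). A tall finned box stands behind the block (rows 70-195). In the scene view the real punch is at (306,224).

Run:
```python
from h import *
ct=cam("top");cs=cam("scene")
for n,p,z in(("punchcap",(275,225.5),.135),("pin",(278,260),.112),("block",(281.5,242),.05),("blank",(366,230),.024),("pink",(316.5,265.5),.08),("finfront",(290,195),.05),("boxedge",(290,175),.15),("fixt",(368,231),.018)):
    print(n,np.round(onz(ct,p,z),3))
print("scene cap",np.round(onz(cs,(307.5,204),.135),3),np.round(onz(cs,(341,232),.112),3),"hole1",np.round(onz(cs,(324,255),.05),3))
im=np.ascontiguousarray(grab_frame("top"))
a=cv2.resize(im[190:280,255:415],None,fx=5,fy=5,interpolation=cv2.INTER_CUBIC);save("topc.png",a)
```

```text
punchcap [ 0.549 -0.072  0.135]
pin [ 0.472 -0.074  0.112]
block [ 0.51  -0.074  0.05 ]
blank [ 0.534 -0.283  0.024]
pink [ 0.454 -0.16   0.08 ]
finfront [ 0.625 -0.097  0.05 ]
boxedge [ 0.659 -0.109  0.15 ]
fixt [ 0.532 -0.289  0.018]
scene cap [ 0.543 -0.066  0.135] [ 0.467 -0.069  0.112] hole1 [ 0.506 -0.068  0.05 ]
```

View pics/topc.png

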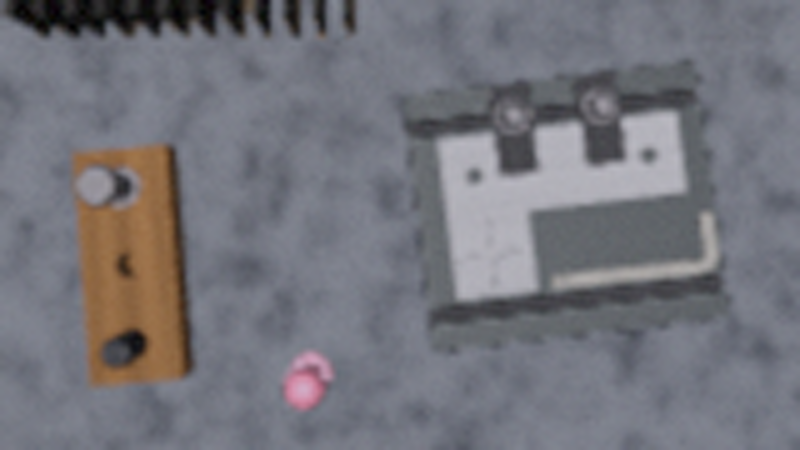

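Emit:
play_rows([
  [0.04,0.043,0],
  [0.04,0.043,0],
  [0.04,0.043,0],
  [0.04,0.043,0],
  [0.04,0.043,0],
  [0.04,0.043,0],
  [0.04,0.043,0],
  [0.04,0.043,0],
], turn=[10.5,10.5,10.5,10.5,10.5,10.5,10.5,10.5])

```text
time: 2.2
tool_pos: [0.4871, -0.257, 0.2317]
tool_rot: [0.0, 0.644, 0.765, 0.0]
contact_force: [-0.0, -1.2, -0.2]
gripper_width: 0.999
grasp_force: 0.0
```

Emit:
play_rows([
  [0.005,0,-0.005],
  [0.005,0,-0.005],
  [0.005,0,-0.005],
  [0.005,0,-0.005],
  [0.005,0,-0.005],
  [0.005,0,-0.005],
  [0.005,0,-0.005],
  [0,0,0],
], turn=[10.5,10.5,10.5,10.5,10.5,10.5,10.5,10.5])

```text
time: 3.2
tool_pos: [0.521, -0.2583, 0.1957]
tool_rot: [-0.0, -0.033, 0.999, 0.0]
contact_force: [-0.2, 0.3, 0.3]
gripper_width: 0.999
grasp_force: 0.0
```

Run:
```python
from h import *
ct=cam("top");print("mark top",onz(ct,(353.2,241),.024))
s=state();print(s["time"],s["tool_pos"],s["tool_rot"],s["joint_pos"])
im=grab_frame("wrist");save("w1.png",im)
c=cam("wrist",s)
for t in("mark","blank","punch","tool_block_hole1"):
    for d in trace("wrist",t)[:2]: print(t,round(d["p"],2),np.round(d["location"],1),d["region"].sum(),np.round(onz(c,d["location"],.024),4))
```

```text
mark top [ 0.50768076 -0.25022286  0.024     ]
3.2 [ 0.52095795 -0.25834273  0.1956888 ] [-3.95911342e-04 -3.27920137e-02  9.99462074e-01  3.00991172e-04] [-5.88326322e-01 -2.50395213e-02  1.75146289e+00  2.90930307e-05
  1.41616354e+00 -2.22472294e+00]
mark 0.57 [314.2 196.9] 3877 [ 0.5387 -0.2675  0.024 ]
mark 0.42 [484.8 182.8] 5688 [ 0.5082 -0.0689  0.024 ]
blank 0.85 [316.  199.9] 3685 [ 0.5423 -0.2651  0.024 ]
punch 0.96 [445.5 132. ] 1084 [ 0.4541 -0.1267  0.024 ]
punch 0.83 [524.8 240.7] 1457 [ 5.787e-01 -1.000e-04  2.400e-02]
tool_block_hole1 0.92 [485.7 182.6] 5635 [ 0.5079 -0.0679  0.024 ]
```

View pics/w1.png

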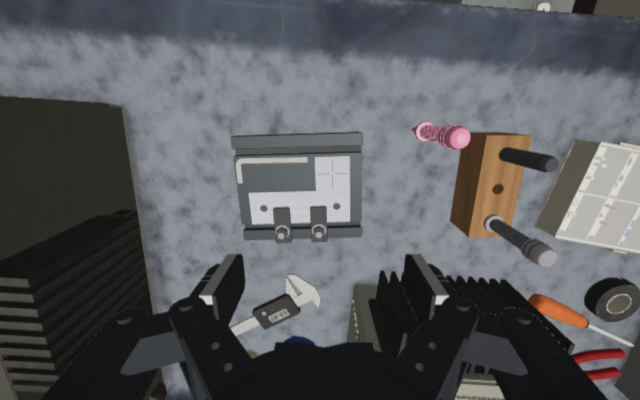

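The wrist view shows the mark cross near (333,172), the empty hole at (498,188), the punch flange at (491,222) and the pin punch base near (504,153).

Run:
```python
from h import *
c=cam("wrist")
im=cv2.imread("pics/w1.png")
for n,p,z in(("mark",(333,172),.024),("hole1",(498,188.5),.05),("flange",(491,222),.055),("captop",(546,257),.135),("pinbase",(504,153),.05)): print(n,np.round(onz(c,p,z),4))
```

```text
mark [ 0.5076 -0.2477  0.024 ]
hole1 [ 0.51  -0.069  0.05 ]
flange [ 0.5473 -0.0703  0.055 ]
captop [ 0.5458 -0.071   0.135 ]
pinbase [ 0.4718 -0.0725  0.05  ]
```

Emit:
play_rows([
  [0.006,0.045,0],
  [0.006,0.045,0],
  [0.006,0.045,0],
  [0.006,0.045,-0.01],
  [0.002,0.007,-0.015],
  [0,0,0],
  [0,0,0],
], turn=[0,0,0,0,0,0,0])

```text
time: 4.32
tool_pos: [0.547, -0.0726, 0.1715]
tool_rot: [0.0, -0.029, 1.0, -0.0]
contact_force: [0.1, -0.3, 0.0]
gripper_width: 0.998
grasp_force: 0.0
```

Run:
```python
from h import *
s=state();print(s["time"],s["tool_pos"],s["tool_rot"])
im=grab_frame("wrist");save("w2.png",im)
c=cam("wrist",s)
for d in trace("wrist","punch")[:3]: print(round(d["p"],2),np.round(d["location"],1),d["region"].sum())
print(proj(c,[.547,-.0707,.05]),proj(c,[.547,-.0707,.135]),proj(c,[.51,-.069,.05]))
```

```text
4.325 [ 0.54704027 -0.07262012  0.17149362] [ 3.13917706e-05 -2.88152167e-02  9.99584731e-01 -2.19128302e-04]
0.82 [327.3 215.5] 971
0.79 [211.7  80.4] 1330
[324.82906491 195.3323714 ] [325.40718072 230.19650124] [328.91405093 158.4813418 ]
```

View pics/w2.png

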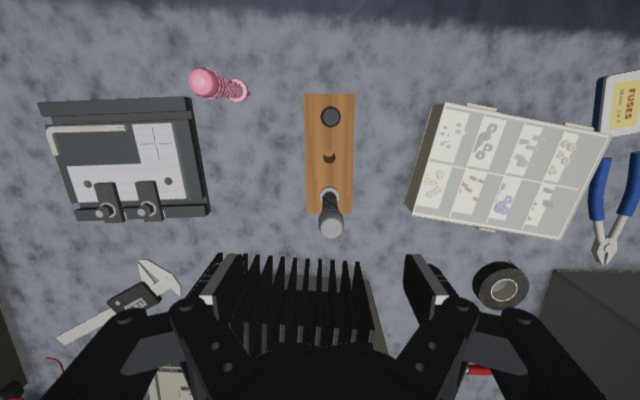

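The punch shows with flange at (330,196), cap top at about (331,228), the hole at (329,157), and the pin punch's top at (330,117).

Run:
```python
from h import *
s=state();c=cam("wrist",s)
for n,p,z in(("mark",(156,144),.024),("hole1",(329,158),.05),("flange",(330,196),.055),("captop",(331.5,228),.135),("pintop",(330.5,117),.112)): print(n,np.round(onz(c,p,z),4))
d=[d for d in trace("wrist","punch") if d["location"][0]>280][0]
y,x=np.nonzero(d["region"]);
for r in range(y.min(),y.max()+1,6): print(r,x[y==r].min(),x[y==r].max())
```

```text
mark [ 0.51   -0.2481  0.024 ]
hole1 [ 0.5099 -0.0691  0.05  ]
flange [ 0.5463 -0.0659  0.055 ]
captop [ 0.5455 -0.0667  0.135 ]
pintop [ 0.4712 -0.0717  0.112 ]
186 328 328
192 320 337
198 320 337
204 322 336
210 322 338
216 319 341
222 319 343
228 320 342
234 323 339
```

Emit:
play_rows([
  [-0.001,0.006,-0.02],
  [0,0,-0.03],
  [0,0,-0.03],
  [0,0,-0.0155],
  [0,0,-0.008],
  [0,0,-0.002],
  [0,0,0],
], turn=[0,0,0,0,0,0,0])

```text
time: 5.35
tool_pos: [0.5467, -0.0657, 0.0667]
tool_rot: [0.001, -0.03, 1.0, -0.0]
contact_force: [-0.4, 0.2, -0.1]
gripper_width: 1.0
grasp_force: 0.0
```

Emit:
play_rows([
  [0,0,0],
  [0,0,0],
  [0,0,0],
  [0,0,0],
  [0,0,0],
  [0,0,0],
], turn=[0,0,0,0,0,0], hand=0.005)

```text
time: 6.1
tool_pos: [0.5461, -0.0662, 0.066]
tool_rot: [0.0, -0.03, 1.0, -0.001]
contact_force: [0.7, -3.6, 1.2]
gripper_width: 0.154
grasp_force: 46.5
```

Emit:
play_rows([
  [0,0,0.005],
  [0,0,0.01],
  [0,0,0.02],
  [0,0,0.03],
  [0,-0.02,0.02],
  [0,-0.02,0],
  [0,-0.02,0],
  [0,0,0],
], turn=[0,0,0,0,0,0,0,0])

```text
time: 7.1
tool_pos: [0.545, -0.1272, 0.1491]
tool_rot: [-0.001, -0.028, 1.0, 0.001]
contact_force: [0.3, -0.3, -1.7]
gripper_width: 0.158
grasp_force: 47.0
```

Run:
```python
from h import *
s=state();print(s["time"],s["tool_pos"],s["contact_force"],s["gripper_width"])
im=grab_frame("wrist");sc=grab_frame("scene")
c=cam("wrist",s);cs=cam("scene")
T=np.array(s["tool_pos"])
for dz in(.007,0,-.006,-.015,-.038,-.05): print(dz,proj(c,T+[0,0,dz]),proj(cs,T+[0,0,dz]))
a=cv2.resize(im[100:350,230:430],(400,500),interpolation=cv2.INTER_CUBIC)
u,v=proj(cs,T+[0,0,0]).astype(int);b=cv2.resize(sc[v-60:v+60,u-48:u+48],(400,500),interpolation=cv2.INTER_CUBIC);print(u,v)
save("w3.png",np.hstack([a,b]));save("w3f.png",im)
```

```text
7.1 [ 0.54496842 -0.12717371  0.14912561] [ 0.29640811 -0.34265563 -1.74372256] 0.15830934883543668
0.007 [322.51184502 262.06220355] [332.76192844 181.59988961]
0 [322.52932512 255.83027927] [332.74738435 185.25938169]
-0.006 [322.54319257 250.88632497] [332.7350141  188.37190693]
-0.015 [322.56229438 244.07623806] [332.7166229  192.99938406]
-0.038 [322.60354947 229.36816888] [332.67049848 204.60491975]
-0.05 [322.62162775 222.92298534] [332.64692036 210.53749793]
332 185
```

View pics/w3.png

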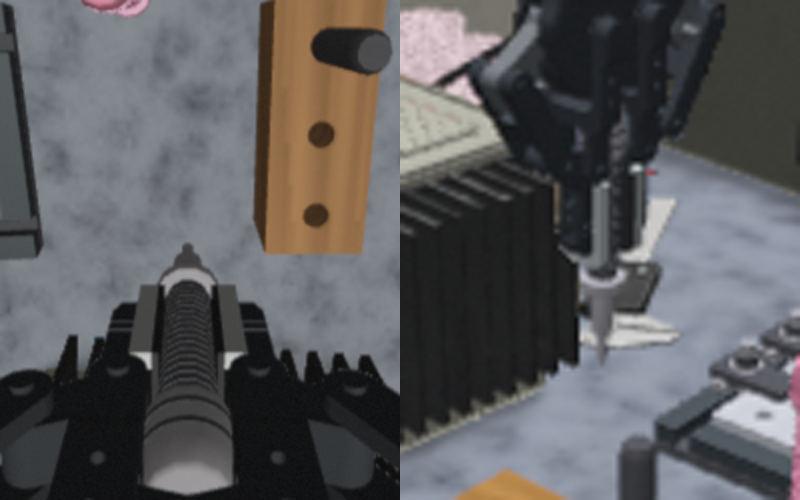

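Emit:
play_rows([
  [-0.009,-0.03,0],
  [-0.009,-0.03,0],
  [-0.009,-0.03,0],
  [-0.0095,-0.031,-0.02],
  [0,0,-0.02],
  [0,0,-0.014],
  [0,0,0],
  [0,0,0],
], turn=[0,0,0,0,0,0,0,0])

```text
time: 8.2
tool_pos: [0.5101, -0.246, 0.0973]
tool_rot: [0.0, -0.03, 1.0, -0.0]
contact_force: [-0.2, -0.3, -0.4]
gripper_width: 0.157
grasp_force: 47.1
```

Run:
```python
from h import *
s=state();print(s["time"],s["tool_pos"],s["contact_force"],s["gripper_width"])
im=grab_frame("wrist");sc=grab_frame("scene")
c=cam("wrist",s);cs=cam("scene")
T=np.array(s["tool_pos"]);P=T+[0,0,-.052]
u,v=proj(c,P).round().astype(int);a=cv2.resize(im[v-35:v+25,u-24:u+24],(400,500),interpolation=cv2.INTER_CUBIC);print(u,v,proj(c,P))
u,v=proj(cs,P).round().astype(int);b=cv2.resize(sc[v-30:v+30,u-24:u+24],(400,500),interpolation=cv2.INTER_CUBIC);print(u,v,proj(cs,P))
save("w4.png",np.hstack([a,b]));save("w4f.png",im)
```

```text
8.2 [ 0.51011589 -0.24602073  0.0973079 ] [-0.16699617 -0.27057424 -0.35408965] 0.15716999926812925
323 222 [322.7402572  221.70335719]
388 221 [387.9720679  220.72880963]
```

View pics/w4.png

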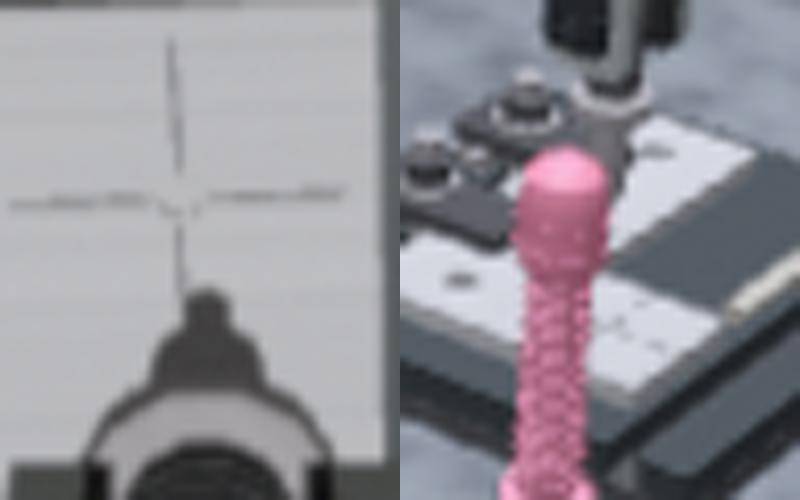

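Left crop: the tip end at about pixel (323.5,222.3) and the mark at about (320,210.3). In the right crop the pink decoy hides the tip.

Run:
```python
from h import *
from scipy.optimize import least_squares
s=state();c=cam("wrist",s);T=np.array(s["tool_pos"])
m=onz(c,(319.9,210.3),.024);print("mark",m,"T",T)
for L in(.048,.050,.052,.054,.056): print(L,(onz(c,(323.5,222.4),T[2]-L)-T)[:2],"move",(m-onz(c,(323.5,222.4),T[2]-L))[:2])
# triangulate with step-3 views
T3=np.array([.54497,-.12717,.14913]);c3=cam("wrist",dict(s,tool_pos=T3));cs=cam("scene")
r=least_squares(lambda d:np.r_[proj(c3,T3+d)-[323.5,222],proj(cs,T3+d)-[331.5,211.3]],[0,0,-.05]);print(r.x,r.fun)
```

```text
mark [ 0.50933245 -0.24899035  0.024     ] T [ 0.51035381 -0.24645442  0.0979277 ]
0.048 [-0.00107288  0.00047823] move [ 5.15243992e-05 -3.01416422e-03]
0.05 [-0.00024472  0.00052789] move [-0.00077664 -0.00306383]
0.052 [0.00058345 0.00057756] move [-0.00160481 -0.00311349]
0.054 [0.00141162 0.00062722] move [-0.00243298 -0.00316316]
0.056 [0.00223978 0.00067689] move [-0.00326114 -0.00321282]
[ 0.00049736  0.00068579 -0.05206561] [0.1490295  0.27020496 0.67479736 0.28081464]
```

Emit:
play_rows([
  [-0.0007,-0.0015,-0.003],
  [-0.0007,-0.0015,-0.005],
  [0,0,-0.005],
  [0,0,-0.002],
  [0,0,0],
  [0,0,0],
], turn=[0,0,0,0,0,0])

```text
time: 9.05
tool_pos: [0.5082, -0.2496, 0.082]
tool_rot: [0.0, -0.03, 1.0, -0.0]
contact_force: [1.1, -0.0, -2.1]
gripper_width: 0.155
grasp_force: 47.1
```

Run:
```python
from h import *
s=state();print(s["time"],s["tool_pos"],s["contact_force"],s["gripper_width"])
im=grab_frame("wrist");c=cam("wrist",s)
P=np.array([.5086,-.2495,.024])
print(proj(c,P),proj(c,np.array(s["tool_pos"])+[.0005,.0006,-.052]))
u,v=323,222;a=cv2.resize(im[v-30:v+18,u-24:u+24],(576,576),interpolation=cv2.INTER_CUBIC);save("w5.png",a)
```

```text
9.05 [ 0.50822412 -0.24958869  0.08195091] [ 1.05838028 -0.02542129 -2.05348526] 0.15509979208116817
[322.82542068 219.28146824] [323.47299096 222.38511468]
```

View pics/w5.png

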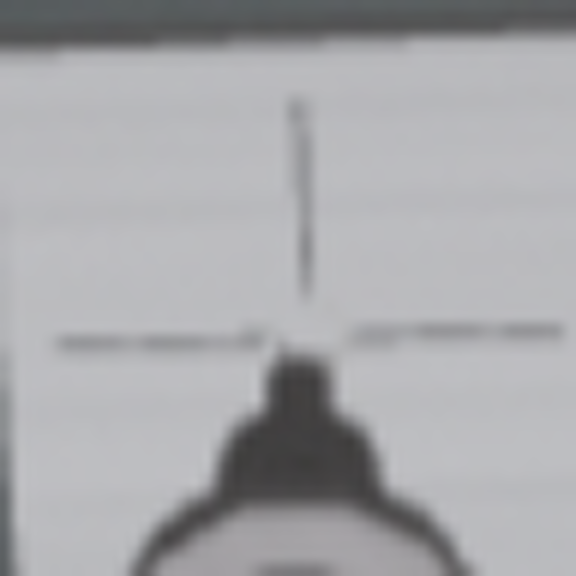

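The tip sits about 8 crop px (0.5 mm) left of the cross at crop (308,337), and its height accounts for the row gap. I'll shift +0.5 mm in y and lower.

Emit:
play_rows([
  [0,0.0005,-0.001],
  [0,0,-0.001],
  [0,0,-0.001],
  [0,0,-0.0005],
  [0,0,0],
  [0,0,0],
], turn=[0,0,0,0,0,0])

```text
time: 9.85
tool_pos: [0.5081, -0.2491, 0.0783]
tool_rot: [0.0, -0.03, 1.0, -0.0]
contact_force: [-0.2, 0.2, -1.6]
gripper_width: 0.153
grasp_force: 47.1
```

Run:
```python
from h import *
F=[]
for k in range(4):
    s=state();F.append(np.r_[s["tool_pos"],s["contact_force"]]);im=grab_frame("wrist")
print(np.round(F,4))
u,v=323,222;a=cv2.resize(im[v-30:v+18,u-24:u+24],(576,576),interpolation=cv2.INTER_CUBIC);save("w6.png",a)
```

```text
[[ 0.5081 -0.2491  0.0783 -0.2014  0.2093 -1.6012]
 [ 0.5081 -0.2491  0.0784 -0.1509 -0.5249 -1.0598]
 [ 0.5081 -0.2491  0.0784 -0.1556  0.2017 -1.9525]
 [ 0.5081 -0.249   0.0783 -0.7224  0.3655 -1.7656]]
```

View pics/w6.png

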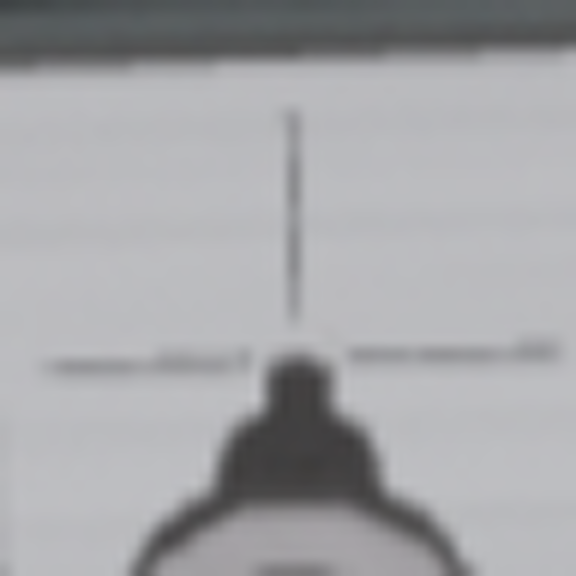

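Emit:
play_rows([
  [0,0,-0.0005],
  [0,0,-0.0005],
  [0,0,0],
], turn=[0,0,0])

```text
time: 10.42
tool_pos: [0.508, -0.249, 0.0772]
tool_rot: [-0.0, -0.03, 1.0, 0.0]
contact_force: [-0.8, 0.4, -2.0]
gripper_width: 0.155
grasp_force: 47.1
```

Emit:
play_rows([
  [0,0,-0.0003],
  [0,0,0],
], turn=[0,0])

```text
time: 10.68
tool_pos: [0.5081, -0.249, 0.077]
tool_rot: [-0.0, -0.03, 1.0, 0.0]
contact_force: [0.6, 0.4, -1.1]
gripper_width: 0.156
grasp_force: 47.1
```

Emit:
play_rows([
  [0,0,-0.0003],
  [0,0,0],
], turn=[0,0])

```text
time: 10.92
tool_pos: [0.508, -0.249, 0.0766]
tool_rot: [-0.0, -0.03, 1.0, 0.0]
contact_force: [0.3, 0.1, -1.8]
gripper_width: 0.154
grasp_force: 47.1
```

Emit:
play_rows([
  [0,0,-0.0003],
  [0,0,0],
], turn=[0,0])

```text
time: 11.18
tool_pos: [0.5081, -0.249, 0.0764]
tool_rot: [-0.0, -0.03, 1.0, 0.0]
contact_force: [-0.4, 0.1, -0.9]
gripper_width: 0.149
grasp_force: 47.1
```

Emit:
play_rows([
  [0,0,-0.0003],
  [0,0,0],
], turn=[0,0])

```text
time: 11.42
tool_pos: [0.508, -0.249, 0.076]
tool_rot: [-0.0, -0.03, 1.0, 0.0]
contact_force: [-0.2, -0.7, -0.6]
gripper_width: 0.15
grasp_force: 47.1
```

Emit:
play_rows([
  [0,0,-0.0003],
  [0,0,0],
], turn=[0,0])

```text
time: 11.68
tool_pos: [0.5081, -0.249, 0.0758]
tool_rot: [-0.0, -0.03, 1.0, 0.0]
contact_force: [0.4, -0.2, -1.9]
gripper_width: 0.154
grasp_force: 47.1
```

Emit:
play_rows([
  [0,0,-0.0003],
  [0,0,0],
], turn=[0,0])

```text
time: 11.92
tool_pos: [0.5081, -0.2491, 0.0755]
tool_rot: [0.0, -0.03, 1.0, -0.0]
contact_force: [-0.3, 0.7, -1.1]
gripper_width: 0.154
grasp_force: 47.1
```

Emit:
play_rows([
  [0,0,-0.0003],
  [0,0,0],
], turn=[0,0])

```text
time: 12.18
tool_pos: [0.5082, -0.2491, 0.0754]
tool_rot: [0.0, -0.03, 1.0, -0.0]
contact_force: [-0.1, 0.6, -0.5]
gripper_width: 0.15
grasp_force: 47.1
```

Emit:
play_rows([
  [0,0,-0.0003],
  [0,0,0],
], turn=[0,0])

```text
time: 12.42
tool_pos: [0.5082, -0.2491, 0.0752]
tool_rot: [0.0, -0.03, 1.0, -0.0]
contact_force: [-0.1, 0.0, 1.1]
gripper_width: 0.155
grasp_force: 47.1
```

Emit:
play_rows([
  [0,0,-0.0002],
  [0,0,0],
], turn=[0,0])

```text
time: 12.68
tool_pos: [0.5082, -0.2491, 0.075]
tool_rot: [0.0, -0.03, 1.0, -0.0]
contact_force: [-0.1, -0.3, 2.8]
gripper_width: 0.154
grasp_force: 47.2
```

Run:
```python
from h import *
F=[]
for k in range(4):
    s=state();F.append(np.r_[s["tool_pos"],s["contact_force"]]);im=grab_frame("wrist")
print(np.round(F,4));print(np.mean(F,0).round(4))
```

```text
[[ 0.5082 -0.2491  0.075  -0.1088 -0.2996  2.8202]
 [ 0.5082 -0.2491  0.075  -1.1672  0.1059  2.2537]
 [ 0.5082 -0.2491  0.075  -0.1662  0.5219  2.1511]
 [ 0.5082 -0.2491  0.0749 -1.0992  0.3532  1.3949]]
[ 0.5082 -0.2491  0.075  -0.6354  0.1704  2.155 ]
```

Contact at about 3.6 N. Before pressing I'll check that the tip is inside the recess: lift 0.7 mm and nudge sideways.

Emit:
play_rows([
  [0,0,-0.0],
  [0,0,0.0008],
  [0,0.0006,0],
  [0,0,0],
], turn=[0,0,0,0])

```text
time: 13.38
tool_pos: [0.508, -0.2485, 0.0753]
tool_rot: [-0.0, -0.03, 1.0, -0.0]
contact_force: [-0.3, -1.2, -0.6]
gripper_width: 0.154
grasp_force: 47.1
```

Emit:
play_rows([
  [0,0.0004,0],
  [0,0,0],
], turn=[0,0])

```text
time: 13.62
tool_pos: [0.508, -0.2479, 0.0753]
tool_rot: [-0.0, -0.03, 1.0, 0.0]
contact_force: [0.4, 0.4, -1.1]
gripper_width: 0.152
grasp_force: 47.1
```

Emit:
play_rows([
  [0,0.0003,0],
  [0,0,0],
], turn=[0,0])

```text
time: 13.88
tool_pos: [0.508, -0.2477, 0.0754]
tool_rot: [-0.0, -0.03, 1.0, 0.0]
contact_force: [0.8, -0.0, -1.1]
gripper_width: 0.157
grasp_force: 47.1
```

Emit:
play_rows([
  [0,0.0003,0],
  [0,0,0],
], turn=[0,0])

```text
time: 14.12
tool_pos: [0.508, -0.2475, 0.0754]
tool_rot: [-0.0, -0.03, 1.0, -0.0]
contact_force: [-0.2, -1.0, -0.9]
gripper_width: 0.159
grasp_force: 47.1
```

Emit:
play_rows([
  [0,0.0003,0],
  [0,0,0],
], turn=[0,0])

```text
time: 14.38
tool_pos: [0.508, -0.2473, 0.0755]
tool_rot: [-0.0, -0.03, 1.0, -0.0]
contact_force: [0.3, -2.1, -1.7]
gripper_width: 0.153
grasp_force: 47.1
```

Emit:
play_rows([
  [0,0.0003,0],
  [0,0,0],
], turn=[0,0])

```text
time: 14.62
tool_pos: [0.5081, -0.2471, 0.0755]
tool_rot: [-0.0, -0.03, 1.0, -0.0]
contact_force: [-0.9, -2.7, -1.2]
gripper_width: 0.152
grasp_force: 47.1
```

Run:
```python
from h import *
F=[]
for k in range(4):
    s=state();F.append(np.r_[s["tool_pos"],s["contact_force"]]);im=grab_frame("wrist")
print(np.round(F,4));print(np.mean(F,0).round(4))
save("w7.png",im)
```

```text
[[ 0.5081 -0.2471  0.0755 -0.9379 -2.7422 -1.2472]
 [ 0.5081 -0.2471  0.0755 -0.1258 -2.905  -1.9955]
 [ 0.5081 -0.247   0.0755 -0.7737 -2.518  -2.1112]
 [ 0.5081 -0.247   0.0755 -0.321  -3.3466 -1.9109]]
[ 0.5081 -0.247   0.0755 -0.5396 -2.8779 -1.8162]
```

The side force of 2.9 N after about 1.5 mm of free play confirms the tip is inside the recess. I'll go back to the centre and press.

Emit:
play_rows([
  [0,-0.001,0],
  [0,-0.001,0],
  [0,0,0],
  [0,0,-0.0005],
  [0,0,-0.0003],
  [0,0,-0.0003],
  [0,0,-0.0003],
  [0,0,0],
], turn=[0,0,0,0,0,0,0,0])

```text
time: 15.82
tool_pos: [0.5082, -0.2487, 0.0743]
tool_rot: [0.0, -0.03, 1.0, 0.0]
contact_force: [-1.3, 3.2, 3.3]
gripper_width: 0.153
grasp_force: 47.3
```

Emit:
play_rows([
  [0,0,-0.0003],
  [0,0,-0.0003],
  [0,0,-0.0003],
  [0,0,-0.0003],
  [0,0,0],
], turn=[0,0,0,0,0])

```text
time: 16.45
tool_pos: [0.5082, -0.2488, 0.0731]
tool_rot: [0.0, -0.03, 1.0, 0.0]
contact_force: [0.0, 3.5, 4.4]
gripper_width: 0.156
grasp_force: 47.5
```

Emit:
play_rows([
  [0,0,-0.0003],
  [0,0,-0.0003],
  [0,0,-0.0003],
  [0,0,0],
], turn=[0,0,0,0])

```text
time: 16.95
tool_pos: [0.5083, -0.2489, 0.0726]
tool_rot: [0.0, -0.03, 1.0, -0.0]
contact_force: [-1.4, 3.4, 7.7]
gripper_width: 0.154
grasp_force: 47.9
```

Emit:
play_rows([
  [0,0.0003,0],
  [0,0.0003,0],
  [0,0,0],
], turn=[0,0,0])

```text
time: 17.32
tool_pos: [0.5084, -0.2487, 0.0727]
tool_rot: [0.0, -0.03, 1.0, -0.0]
contact_force: [-1.5, 3.0, 6.6]
gripper_width: 0.153
grasp_force: 47.8
```

Run:
```python
from h import *
F=[]
for k in range(4):
    s=state();F.append(np.r_[s["tool_pos"],s["contact_force"],s["ft_torque"]]);im=grab_frame("wrist")
print(np.round(F,4));print(np.mean(F,0).round(4))
```

```text
[[ 5.0840e-01 -2.4870e-01  7.2700e-02 -1.4528e+00  2.9906e+00  6.6357e+00
   5.9640e-01  3.1490e-01  3.8000e-03]
 [ 5.0840e-01 -2.4870e-01  7.2700e-02 -1.7023e+00  2.8387e+00  7.5839e+00
   5.6000e-01  2.6210e-01 -2.6000e-02]
 [ 5.0840e-01 -2.4870e-01  7.2700e-02 -1.6874e+00  3.3272e+00  6.7269e+00
   5.3560e-01  3.4680e-01 -6.5200e-02]
 [ 5.0840e-01 -2.4870e-01  7.2700e-02 -1.7273e+00  2.3901e+00  6.2846e+00
   6.2540e-01  3.1060e-01 -9.0000e-03]]
[ 0.5084 -0.2487  0.0727 -1.6425  2.8867  6.8078  0.5794  0.3086 -0.0241]
```

Emit:
play_rows([
  [-0.0002,0.0004,0],
  [-0.0002,0.0004,0],
  [0,0,0],
], turn=[0,0,0])

```text
time: 17.9
tool_pos: [0.5082, -0.2483, 0.0728]
tool_rot: [0.001, -0.03, 1.0, -0.001]
contact_force: [-0.5, 0.7, 5.3]
gripper_width: 0.149
grasp_force: 47.7
```

```bash
cat > f.py <<'E'
from h import *
F=[]
for k in range(4):
    s=state();F.append(np.r_[s["tool_pos"],s["contact_force"]]);im=grab_frame("wrist")
print(s["time"],np.mean(F,0).round(4), s["tool_rot"].round(4) if hasattr(s["tool_rot"],"round") else s["tool_rot"])
E
python3 f.py
```

```text
18.05 [ 0.5082 -0.2483  0.0728 -0.6621  0.5814  5.5742] [ 6.000e-04 -2.970e-02  9.996e-01 -1.000e-03]
```

Emit:
play_rows([
  [-0.0001,0.0001,-0.0003],
  [0,0.0001,-0.0003],
  [0,0,-0.0003],
  [0,0,0],
], turn=[0,0,0,0])

```text
time: 18.6
tool_pos: [0.5083, -0.2483, 0.0725]
tool_rot: [0.001, -0.03, 1.0, -0.001]
contact_force: [-1.4, 1.2, 7.5]
gripper_width: 0.16
grasp_force: 47.9
```

Emit:
play_rows([
  [0,0,-0.0003],
  [0,0,-0.0003],
  [0,0,0],
], turn=[0,0,0])

```text
time: 18.98
tool_pos: [0.5084, -0.2484, 0.0721]
tool_rot: [0.001, -0.03, 1.0, -0.001]
contact_force: [-1.6, 1.7, 8.3]
gripper_width: 0.153
grasp_force: 48.3
```

Emit:
play_rows([
  [0,0,-0.0003],
  [0,0,-0.0002],
  [0,0,0],
], turn=[0,0,0])

```text
time: 19.35
tool_pos: [0.5085, -0.2484, 0.072]
tool_rot: [0.001, -0.03, 1.0, -0.001]
contact_force: [-1.7, 1.8, 10.6]
gripper_width: 0.152
grasp_force: 48.4
```

```bash
python3 f.py
python3 - <<'E'
from h import *
s=state();im=grab_frame("wrist");print(s["joint_pos"].round(4) if hasattr(s["joint_pos"],"round") else s["joint_pos"], s["ft_torque"])
a=cv2.resize(im[180:340,243:403],(560,560),interpolation=cv2.INTER_CUBIC)
w=cv2.resize(cv2.imread("pics/w3f.png")[180:340,243:403,::-1],(240,240));w=np.vstack([w,np.zeros((320,240,3),np.uint8)])
save("w8.png",np.hstack([a,w]))
E
```

```text
19.5 [ 0.5085 -0.2484  0.072  -2.0682  1.7907 10.3748] [ 9.000e-04 -2.970e-02  9.996e-01 -1.300e-03]
[-5.8540e-01  6.4700e-02  1.8804e+00 -1.2000e-03  1.1936e+00 -2.2152e+00] [0.4342909  0.49351717 0.02938788]
```

View pics/w8.png

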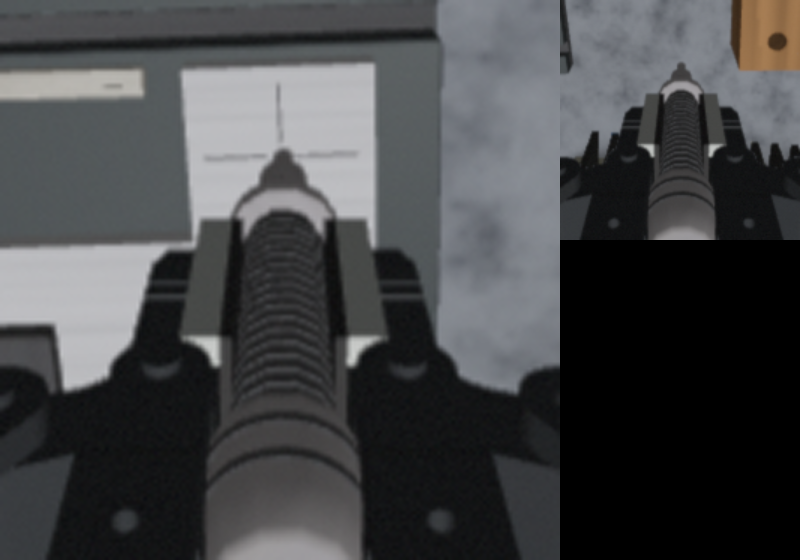

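The punch is still seated (tip at crop (282,148) on the cross) and the grip is unchanged. The load is deflecting the arm radially outward, so the tip carries a side load. I'll relieve it before pressing further.

Emit:
play_rows([
  [-0.0004,0.0003,0.0003],
  [-0.0004,0.0003,0],
  [-0.0003,0.0002,0],
  [0,0,0],
], turn=[0,0,0,0])

```text
time: 20.1
tool_pos: [0.5079, -0.2481, 0.0723]
tool_rot: [0.002, -0.03, 1.0, -0.002]
contact_force: [0.0, 0.3, 9.4]
gripper_width: 0.154
grasp_force: 48.2
```

```bash
python3 f.py
```

```text
20.25 [ 0.5079 -0.2481  0.0723 -0.2196  0.449   8.4358] [ 0.0017 -0.0297  0.9996 -0.0019]
```

Run:
```python
from h import *
F=[]
for k in range(6):
    s=state();F.append(np.r_[s["tool_pos"],s["contact_force"],s["ft_torque"]]);im=grab_frame("wrist")
print(np.mean(F,0).round(4));save("w9.png",im)
for f in("w4f","w7","w9"):
    g=cv2.imread("pics/%s.png"%f,0); print(f,g[216:250,322:326].mean(1).astype(int).tolist())
    # sub-pixel shift of flange+grip region and tip region
g0=cv2.imread("pics/w4f.png",0).astype(np.float32)
for f in("w7","w9"):
    g=cv2.imread("pics/%s.png"%f,0).astype(np.float32)
    for n,(r0,r1,c0,c1) in {"grip":(244,275,312,336),"cap":(300,345,300,350),"flange":(232,242,311,336)}.items():
        print(f,n,cv2.phaseCorrelate(g0[r0:r1,c0:c1],g[r0:r1,c0:c1]))
```

```text
[ 0.5079 -0.2481  0.0723 -0.2887  0.8093  8.5241  0.1451  0.0622 -0.02  ]
w4f [186, 187, 188, 188, 185, 154, 101, 70, 66, 66, 63, 64, 64, 64, 62, 64, 68, 82, 127, 155, 161, 161, 158, 125, 70, 37, 53, 44, 42, 48, 42, 56, 46, 48]
w7 [186, 185, 185, 186, 183, 151, 99, 71, 68, 68, 65, 63, 64, 64, 62, 64, 69, 83, 128, 155, 162, 162, 158, 126, 72, 39, 54, 46, 45, 48, 40, 55, 46, 48]
w9 [176, 174, 173, 173, 177, 180, 152, 100, 71, 66, 64, 64, 64, 64, 62, 64, 68, 81, 127, 155, 162, 161, 158, 126, 71, 38, 49, 41, 41, 47, 42, 55, 45, 47]
w7 grip ((-0.34770457326714777, 0.09448963354644313), 0.830651701738437)
w7 cap ((-0.049498614400704355, 0.4844329395057514), 1.03417032623291)
w7 flange ((0.0772268978833921, 0.17597525390434487), 0.8353498024940491)
w9 grip ((-0.2702383607787251, 0.0890202437746268), 0.9289977711935838)
w9 cap ((0.04122538003512588, 0.5089799136904638), 0.9974090914196438)
w9 flange ((0.6209394597560252, 0.06689035464833104), 0.960499550819397)
```

```bash
cat > g.py <<'E'
from h import *
F=[]
for k in range(4):
    s=state();F.append(np.r_[s["tool_pos"],s["contact_force"],s["ft_torque"],s["joint_efforts"]]);im=grab_frame("wrist")
m=np.mean(F,0);print(s["time"],m[:3].round(4),m[3:6].round(2),m[6:9].round(3),"eff",m[9:].round(2),"q",np.round(s["joint_pos"],4))
g=cv2.cvtColor(im,cv2.COLOR_RGB2GRAY)[216:236,322:326].mean(1);b=(g[:3].mean()+64)/2
i=int(np.argmax(g<b));print("tip edge row",round(216+i-1+(g[i-1]-b)/(g[i-1]-g[i]),2))
E
python3 g.py
```

```text
20.75 [ 0.5079 -0.2481  0.0723] [0.01 0.58 7.7 ] [0.164 0.04  0.001] eff [ -0.27 -31.17 -28.96  -0.12  -0.21   0.  ] q [-5.8540e-01  6.1500e-02  1.8831e+00 -1.3000e-03  1.1919e+00 -2.2151e+00]
tip edge row 222.63
```

Emit:
play_rows([
  [0,0,0.001],
  [0.0003,-0.0002,0.001],
  [0.0004,-0.0003,0.001],
  [0.0004,-0.0003,0.001],
  [0,0,0.0008],
  [0,0,0],
], turn=[0,0,0,0,0,0])

```text
time: 21.55
tool_pos: [0.5075, -0.2474, 0.0748]
tool_rot: [-0.0, -0.03, 1.0, -0.0]
contact_force: [1.5, -1.7, 1.8]
gripper_width: 0.152
grasp_force: 47.2
```

```bash
python3 g.py
```

```text
21.7 [ 0.5075 -0.2473  0.0749] [ 1.37 -1.83  2.  ] [-0.469 -0.344 -0.017] eff [  0.69 -34.21 -30.67   0.29   0.75  -0.  ] q [-5.8520e-01  5.9400e-02  1.8804e+00 -3.0000e-04  1.2017e+00 -2.2152e+00]
tip edge row 221.56
```

Emit:
play_rows([
  [0,0,0.0008],
  [0.0002,-0.0005,0],
  [0.0002,-0.0005,0],
  [0,0,0],
], turn=[0,0,0,0])

```text
time: 22.25
tool_pos: [0.5075, -0.2477, 0.0753]
tool_rot: [-0.001, -0.03, 1.0, 0.001]
contact_force: [1.0, -0.3, -1.9]
gripper_width: 0.153
grasp_force: 47.1
```

```bash
python3 g.py
```

```text
22.4 [ 0.5075 -0.2478  0.0754] [ 0.75 -0.42 -2.24] [-0.144 -0.249  0.03 ] eff [ 9.000e-02 -3.662e+01 -3.342e+01  1.000e-02  4.000e-01 -0.000e+00] q [-5.8610e-01  6.0200e-02  1.8785e+00  1.0000e-04  1.2044e+00 -2.2164e+00]
tip edge row 221.6
```

Emit:
play_rows([
  [0,0,-0.0004],
  [-0.0001,0.0001,-0.0004],
  [-0.0001,0.0001,-0.0004],
  [-0.0002,0.0002,-0.0004],
  [-0.0001,0.0001,-0.0004],
  [-0.0001,0.0001,-0.0004],
  [0,0,0],
], turn=[0,0,0,0,0,0,0])

```text
time: 23.32
tool_pos: [0.5077, -0.2479, 0.0739]
tool_rot: [0.0, -0.03, 1.0, -0.0]
contact_force: [-0.9, 0.2, 3.8]
gripper_width: 0.15
grasp_force: 47.3
```

```bash
python3 g.py
```

```text
23.475 [ 0.5077 -0.2479  0.0738] [-0.6   0.08  3.32] [-0.03   0.055  0.015] eff [  0.1  -33.75 -31.2    0.06  -0.05  -0.  ] q [-5.8590e-01  6.1200e-02  1.8806e+00 -1.0000e-04  1.1989e+00 -2.2160e+00]
tip edge row 222.21
```

Emit:
play_rows([
  [-0.0001,0,-0.0004],
  [-0.0001,0.0001,-0.0004],
  [-0.0001,0,-0.0004],
  [-0.0001,0.0001,-0.0004],
  [0,0,0],
], turn=[0,0,0,0,0])

```text
time: 24.15
tool_pos: [0.5075, -0.2478, 0.0727]
tool_rot: [0.001, -0.03, 1.0, -0.0]
contact_force: [-0.2, -0.8, 5.2]
gripper_width: 0.157
grasp_force: 47.7
```

```bash
python3 g.py
```

```text
24.3 [ 0.5076 -0.2478  0.0727] [-0.15 -0.47  6.1 ] [-0.017 -0.007 -0.018] eff [ 8.000e-02 -3.216e+01 -2.957e+01  4.000e-02  2.000e-02 -0.000e+00] q [-0.586   0.0619  1.8818  0.      1.1963 -2.2161]
tip edge row 222.42
```

Emit:
play_rows([
  [-0.0001,0,-0.0003],
  [-0.0001,0.0001,-0.0003],
  [0,0,0],
], turn=[0,0,0])

```text
time: 24.72
tool_pos: [0.5076, -0.2478, 0.0725]
tool_rot: [0.001, -0.03, 1.0, -0.001]
contact_force: [-0.1, -0.4, 8.0]
gripper_width: 0.152
grasp_force: 47.9
```

```bash
python3 g.py
```

```text
24.875 [ 0.5076 -0.2478  0.0725] [0.15 0.51 7.35] [0.001 0.008 0.009] eff [ 3.000e-02 -3.154e+01 -2.908e+01  2.000e-02 -5.000e-02  0.000e+00] q [-5.8600e-01  6.1900e-02  1.8822e+00  1.0000e-04  1.1954e+00 -2.2162e+00]
tip edge row 222.54
```

Emit:
play_rows([
  [-0.0001,0,-0.0003],
  [-0.0001,0,-0.0003],
  [0,0,0],
], turn=[0,0,0])

```text
time: 25.3
tool_pos: [0.5076, -0.2479, 0.0722]
tool_rot: [0.001, -0.03, 1.0, -0.001]
contact_force: [-0.9, 0.7, 8.7]
gripper_width: 0.154
grasp_force: 48.2
```

```bash
python3 g.py
```

```text
25.45 [ 0.5076 -0.2478  0.0722] [-0.6   0.65  8.58] [0.09  0.069 0.011] eff [ -0.11 -30.96 -28.63  -0.04  -0.14  -0.  ] q [-5.8610e-01  6.2100e-02  1.8826e+00  2.0000e-04  1.1945e+00 -2.2164e+00]
tip edge row 222.62
```

Emit:
play_rows([
  [0,0,0],
  [0,0,0],
  [0,0,0],
], turn=[0,0,0])

```text
time: 25.88
tool_pos: [0.5075, -0.2478, 0.0722]
tool_rot: [0.001, -0.03, 1.0, -0.001]
contact_force: [-0.2, -0.4, 8.5]
gripper_width: 0.152
grasp_force: 48.2
```

```bash
python3 g.py
```

```text
26.025 [ 0.5075 -0.2478  0.0722] [0.27 0.3  8.31] [0.121 0.032 0.011] eff [ -0.1  -30.97 -28.64  -0.04  -0.14   0.  ] q [-5.8610e-01  6.2100e-02  1.8826e+00  2.0000e-04  1.1945e+00 -2.2164e+00]
tip edge row 222.62
```

Emit:
play_rows([
  [0.0001,-0.0001,0.0005],
  [0.0001,-0.0001,0.0005],
  [0.0001,0,0.0005],
  [0,0,0],
], turn=[0,0,0,0])

```text
time: 26.58
tool_pos: [0.5074, -0.2478, 0.0727]
tool_rot: [0.001, -0.03, 1.0, -0.0]
contact_force: [0.5, 0.2, 5.3]
gripper_width: 0.157
grasp_force: 47.6
```

```bash
python3 g.py
```

```text
26.725 [ 0.5074 -0.2478  0.0728] [ 0.85 -0.12  5.37] [-0.048 -0.143 -0.002] eff [ -0.05 -32.53 -29.69  -0.05   0.2    0.  ] q [-5.8620e-01  6.1600e-02  1.8821e+00  2.0000e-04  1.1965e+00 -2.2164e+00]
tip edge row 222.42
```

Emit:
play_rows([
  [-0.0001,0.0001,-0.0005],
  [-0.0001,0,-0.0005],
  [-0.0001,0.0001,-0.0005],
  [-0.0001,0.0001,-0.0003],
  [0,0,0],
], turn=[0,0,0,0,0])

```text
time: 27.4
tool_pos: [0.5075, -0.2478, 0.072]
tool_rot: [0.001, -0.03, 1.0, -0.001]
contact_force: [-0.7, 0.4, 9.0]
gripper_width: 0.15
grasp_force: 48.4
```

```bash
python3 g.py
```

```text
27.55 [ 0.5075 -0.2478  0.072 ] [-0.47 -0.21  9.23] [ 0.055  0.057 -0.016] eff [ -0.1  -30.56 -28.22  -0.04  -0.11   0.  ] q [-5.8610e-01  6.2100e-02  1.8829e+00  2.0000e-04  1.1940e+00 -2.2163e+00]
tip edge row 222.6
```

Emit:
play_rows([
  [-0.0001,0,-0.0003],
  [0,0,0],
], turn=[0,0])

```text
time: 27.85
tool_pos: [0.5075, -0.2479, 0.0719]
tool_rot: [0.001, -0.03, 1.0, -0.001]
contact_force: [0.4, -0.8, 10.0]
gripper_width: 0.154
grasp_force: 48.4
```

```bash
python3 g.py
```

```text
28.0 [ 0.5075 -0.2479  0.0719] [-0.5  -0.17 10.16] [0.093 0.074 0.016] eff [ -0.17 -30.22 -27.97  -0.07  -0.17   0.  ] q [-5.8620e-01  6.2200e-02  1.8830e+00  3.0000e-04  1.1936e+00 -2.2164e+00]
tip edge row 222.62
```

Emit:
play_rows([
  [-0.0001,0,-0.0003],
  [0,0,0],
], turn=[0,0])

```text
time: 28.3
tool_pos: [0.5075, -0.2479, 0.0718]
tool_rot: [0.001, -0.03, 1.0, -0.001]
contact_force: [-1.0, 1.1, 10.8]
gripper_width: 0.152
grasp_force: 48.4
```

```bash
python3 g.py
```

```text
28.45 [ 0.5075 -0.2479  0.0718] [-0.83  1.06 10.7 ] [ 0.151  0.071 -0.006] eff [ -0.24 -29.88 -27.72  -0.1   -0.22   0.  ] q [-5.8620e-01  6.2300e-02  1.8832e+00  3.0000e-04  1.1931e+00 -2.2165e+00]
tip edge row 222.6
```

Run:
```python
from h import *
s=state();T=np.array([.5095,-.247,.0968]);c=cam("wrist",dict(s,tool_pos=T,tool_rot=[0,-.0297,.9996,0]))
for n,r,z in(("tip",.0,-.0525),("mouth",.005,-.038),("flU",.010,-.016),("flT",.010,-.010),("gripbot",.007,-.010),("capbot",.0095,.044),("captop",.0095,.069)):
    a=np.linspace(0,2*np.pi,90);P=np.array([proj(c,T+[r*np.cos(t),r*np.sin(t),z]) for t in a])
    print(n,"rows",P[:,1].min().round(1),P[:,1].max().round(1),"cols",P[:,0].min().round(1),P[:,0].max().round(1))
g=cv2.imread("pics/w4f.png",0)
for r in list(range(221,244,1)): print(r,g[r,306:342].tolist())
print(g[244:400:2,322:326].mean(1).astype(int).tolist())
```

```text
tip rows 221.5 221.5 cols 322.7 322.7
mouth rows 222.7 235.6 cols 315.6 329.7
flU rows 228.8 257.3 cols 306.9 338.3
flT rows 232.9 262.1 cols 306.3 338.8
gripbot rows 237.4 257.8 cols 311.2 334.0
capbot rows 288.0 324.8 cols 300.1 344.4
captop rows 333.7 376.7 cols 294.3 349.7
221 [189, 189, 190, 189, 190, 189, 190, 189, 189, 189, 189, 189, 189, 186, 155, 160, 156, 146, 147, 169, 184, 189, 189, 189, 188, 188, 189, 189, 188, 188, 188, 188, 187, 188, 187, 188]
222 [188, 188, 188, 188, 188, 188, 188, 188, 188, 187, 188, 188, 187, 185, 160, 125, 104, 90, 91, 121, 157, 182, 186, 186, 186, 186, 185, 186, 185, 185, 185, 184, 184, 185, 185, 185]
223 [186, 186, 186, 186, 186, 185, 186, 185, 186, 186, 186, 186, 186, 183, 162, 96, 70, 68, 66, 77, 126, 179, 185, 185, 185, 185, 185, 186, 185, 184, 185, 185, 185, 185, 185, 185]
224 [186, 186, 186, 186, 185, 186, 186, 186, 186, 186, 187, 187, 187, 185, 163, 92, 66, 65, 65, 70, 117, 180, 186, 187, 187, 186, 186, 186, 187, 186, 187, 187, 187, 187, 187, 187]
225 [186, 188, 187, 187, 187, 187, 187, 187, 188, 187, 187, 187, 187, 183, 160, 91, 65, 64, 66
[... 2858 characters left out ...]
157, 163, 163, 160, 156, 147, 115, 100, 163, 180, 182]
242 [134, 131, 103, 63, 79, 104, 128, 158, 161, 154, 113, 75, 51, 39, 46, 46, 47, 54, 55, 56, 53, 41, 37, 49, 77, 126, 157, 162, 160, 130, 105, 80, 68, 115, 132, 134]
243 [81, 79, 73, 41, 31, 48, 106, 155, 157, 127, 66, 40, 46, 47, 46, 42, 42, 45, 47, 45, 43, 42, 46, 40, 44, 77, 125, 159, 159, 110, 53, 29, 41, 74, 78, 81]
[42, 42, 46, 49, 56, 40, 46, 49, 46, 41, 51, 42, 45, 63, 36, 53, 37, 53, 42, 50, 44, 50, 38, 54, 47, 63, 63, 37, 65, 67, 67, 65, 35, 65, 69, 69, 69, 71, 74, 78, 81, 86, 91, 102, 127, 146, 155, 155, 154, 155, 156, 130, 28, 17, 16, 16, 17, 16, 18, 18, 19, 17, 17, 17, 17, 18, 17, 16, 17, 17, 18, 15, 16, 17, 18, 16, 17, 17]
```

Run:
```python
import cv2,numpy as np
a=cv2.imread("pics/w7.png",0).astype(int);b=cv2.imread("pics/w9.png",0).astype(int);c=cv2.imread("pics/w4f.png",0).astype(int)
for r in range(284,352,2): print(r,c[r,322:326].mean().round(),a[r,322:326].mean().round(),b[r,322:326].mean().round(), end=" | ")
d=np.abs(a-b)>14; d[:, :]&=True
print(); 
for r in range(200,400,10): print(r,[int(d[r:r+10,k:k+20].sum()) for k in range(200,440,20)])
```

```text
284 44.0 42.0 42.0 | 286 50.0 50.0 50.0 | 288 38.0 40.0 36.0 | 290 54.0 53.0 55.0 | 292 48.0 49.0 48.0 | 294 64.0 64.0 64.0 | 296 64.0 64.0 64.0 | 298 37.0 35.0 36.0 | 300 65.0 66.0 67.0 | 302 67.0 68.0 67.0 | 304 68.0 67.0 67.0 | 306 66.0 66.0 65.0 | 308 35.0 36.0 35.0 | 310 65.0 66.0 65.0 | 312 69.0 70.0 69.0 | 314 69.0 69.0 69.0 | 316 69.0 70.0 69.0 | 318 72.0 72.0 72.0 | 320 74.0 75.0 74.0 | 322 78.0 78.0 77.0 | 324 82.0 82.0 81.0 | 326 86.0 86.0 86.0 | 328 91.0 92.0 90.0 | 330 102.0 104.0 102.0 | 332 128.0 128.0 126.0 | 334 146.0 147.0 146.0 | 336 155.0 156.0 156.0 | 338 155.0 156.0 156.0 | 340 155.0 155.0 155.0 | 342 155.0 156.0 156.0 | 344 156.0 156.0 156.0 | 346 130.0 131.0 131.0 | 348 28.0 28.0 30.0 | 350 18.0 19.0 18.0 | 
200 [100, 100, 100, 96, 51, 17, 14, 30, 20, 0, 0, 0]
210 [13, 0, 0, 0, 23, 0, 25, 30, 20, 0, 0, 0]
220 [0, 0, 0, 0, 24, 45, 69, 50, 28, 0, 0, 0]
230 [0, 0, 0, 0, 21, 4, 5, 40, 26, 0, 0, 0]
240 [4, 20, 32, 40, 69, 4, 9, 34, 20, 3, 0, 0]
250 [60, 49, 40, 22, 18, 1, 0, 1, 20, 0, 0, 12]
260 [15, 9, 0, 0, 0, 1, 0, 0, 28, 0, 0, 1]
270 [32, 75, 128, 0, 0, 0, 0, 0, 14, 0, 0, 2]
280 [10, 0, 10, 6, 0, 0, 0, 0, 0, 0, 0, 0]
290 [92, 10, 0, 3, 0, 2, 0, 0, 0, 0, 0, 0]
300 [35, 0, 0, 0, 0, 0, 0, 0, 0, 0, 0, 0]
310 [0, 0, 0, 0, 0, 0, 0, 0, 0, 0, 0, 0]
320 [0, 0, 0, 0, 0, 0, 0, 0, 0, 0, 0, 0]
330 [0, 0, 0, 0, 0, 0, 0, 0, 0, 0, 0, 0]
340 [0, 0, 0, 0, 0, 0, 0, 0, 0, 0, 0, 0]
350 [0, 0, 0, 0, 0, 0, 0, 0, 0, 0, 0, 0]
360 [0, 0, 0, 0, 0, 0, 0, 0, 0, 0, 19, 0]
370 [0, 0, 0, 0, 0, 0, 0, 0, 0, 0, 8, 5]
380 [0, 0, 0, 0, 0, 0, 0, 0, 0, 0, 0, 8]
390 [0, 0, 0, 0, 0, 0, 0, 0, 0, 0, 0, 0]
```

The force climbs past the snap level without a snap, so the seating is suspect. I'll lift just clear, re-centre and check the tip against the mark numerically.

Emit:
play_rows([
  [0.0002,-0.0002,0.001],
  [0.0004,-0.0004,0.002],
  [0.0004,-0.0004,0.002],
  [0.0004,-0.0004,0.002],
  [0.0004,-0.0004,0.002],
  [0,0,0],
], turn=[0,0,0,0,0,0])

```text
time: 29.25
tool_pos: [0.5073, -0.2487, 0.078]
tool_rot: [-0.001, -0.03, 1.0, 0.001]
contact_force: [-0.0, -0.1, -1.2]
gripper_width: 0.155
grasp_force: 47.1
```

```bash
python3 g.py
python3 - <<'E'
from h import *
s=state();im=grab_frame("wrist");save("w10.png",im)
g=cv2.cvtColor(im,cv2.COLOR_RGB2GRAY)
for r in range(212,232): print(r,g[r,300:348].tolist())
E
```

```text
29.4 [ 0.5075 -0.2487  0.0781] [-0.33  0.32 -1.28] [ 0.015 -0.     0.007] eff [-0.000e+00 -3.658e+01 -3.402e+01 -0.000e+00  1.000e-02 -0.000e+00] q [-5.8730e-01  5.7600e-02  1.8760e+00 -1.0000e-04  1.2092e+00 -2.2174e+00]
tip edge row 221.67
212 [184, 185, 184, 186, 185, 185, 185, 184, 185, 186, 185, 185, 185, 186, 186, 186, 186, 185, 186, 186, 186, 186, 182, 155, 183, 186, 186, 187, 187, 187, 187, 187, 188, 188, 188, 188, 187, 187, 188, 188, 188, 188, 187, 187, 187, 187, 187, 188]
213 [187, 187, 187, 188, 187, 188, 188, 188, 188, 188, 188, 188, 188, 188, 188, 188, 188, 188, 188, 188, 188, 188, 185, 155, 183, 188, 188, 189, 189, 188, 188, 187, 189, 188, 188, 188, 188, 188, 188, 187, 188, 187, 187, 187, 188, 187, 187, 187]
214 [189, 189, 189, 189, 189, 189, 189, 189, 189, 189, 189, 189, 188, 189, 189, 189, 188, 189, 188, 188, 188, 188, 183, 146, 182, 188, 188, 187, 187, 187, 188, 187, 187, 187, 187, 187, 187, 186, 187, 187, 187, 187, 187, 187, 187, 187, 186, 186]
215 [190, 189, 189, 189, 188, 188, 188, 189, 188, 188, 189, 189, 188, 188, 188, 188, 188, 188, 188, 187, 187, 187, 182, 141
[... 3266 characters left out ...]
7]
229 [187, 186, 187, 187, 187, 187, 187, 187, 187, 187, 187, 188, 188, 187, 187, 187, 183, 137, 79, 64, 63, 64, 65, 66, 66, 66, 64, 65, 65, 86, 155, 184, 188, 188, 188, 189, 188, 189, 188, 189, 189, 189, 188, 189, 189, 189, 189, 189]
230 [188, 188, 188, 188, 188, 188, 189, 188, 188, 189, 189, 189, 188, 188, 188, 188, 181, 110, 68, 64, 65, 64, 61, 62, 62, 61, 65, 65, 65, 77, 128, 183, 189, 189, 189, 189, 189, 190, 190, 190, 189, 189, 189, 189, 189, 190, 189, 189]
231 [189, 190, 189, 189, 189, 189, 189, 189, 189, 190, 190, 189, 190, 189, 189, 188, 169, 95, 66, 66, 66, 65, 65, 65, 64, 63, 67, 67, 66, 74, 118, 182, 189, 189, 190, 189, 189, 189, 190, 190, 189, 190, 190, 190, 190, 190, 190, 190]
```

Emit:
play_rows([
  [0.0005,-0.0004,-0.0008],
  [0,0,-0.0008],
  [0,0,-0.0005],
  [0,0,0],
], turn=[0,0,0,0])

```text
time: 30.0
tool_pos: [0.5085, -0.2494, 0.0767]
tool_rot: [-0.0, -0.03, 1.0, 0.0]
contact_force: [-1.2, -0.3, -2.7]
gripper_width: 0.153
grasp_force: 47.1
```

```bash
python3 g.py
```

```text
30.15 [ 0.5086 -0.2494  0.0767] [-0.84 -0.08 -1.62] [-0.005  0.009 -0.004] eff [ -0.   -36.66 -33.92  -0.     0.    -0.  ] q [-0.5873  0.0614  1.8749 -0.      1.2053 -2.2175]
tip edge row 221.65
```

```bash
cat > v.py <<'E'
from h import *
s=state();im=grab_frame("wrist");g=cv2.cvtColor(im,cv2.COLOR_RGB2GRAY).astype(float)
def rowc(c0,c1):
    D=np.clip(180-g[212:232,c0:c1],0,60).sum(1); r=np.arange(212,232); k=np.argmax(D); sl=slice(max(k-2,0),k+3); return (D[sl]*r[sl]).sum()/D[sl].sum()
l,rr=rowc(303,313),rowc(333,343)
V=np.clip(180-g[207:216,312:336],0,60).sum(0);k=V.argmax();sl=slice(k-2,k+3);vc=(V[sl]*np.arange(312,336)[sl]).sum()/V[sl].sum()
t=g[224:226,314:334].mean(0);w=np.clip(180-t,0,110);tc=(w*np.arange(314,334)).sum()/w.sum()
mr=l+(rr-l)*(vc-308)/30
print(s["time"],np.round(s["tool_pos"],4),"line L/R",l.round(2),rr.round(2),"mark col,row",vc.round(2),mr.round(2),"tip col",tc.round(2))
E
python3 v.py
```

```text
30.2 [ 0.5086 -0.2494  0.0767] line L/R 222.2 221.22 mark col,row 323.66 221.69 tip col 323.45
```

Emit:
play_rows([
  [-0.0002,0.0001,-0.0005],
  [0,0,-0.0005],
  [0,0,-0.0005],
  [0,0,0],
], turn=[0,0,0,0])

```text
time: 30.75
tool_pos: [0.5084, -0.2494, 0.0753]
tool_rot: [0.0, -0.03, 1.0, -0.0]
contact_force: [0.1, 0.1, -0.9]
gripper_width: 0.158
grasp_force: 47.1
```

Emit:
play_rows([
  [0,0,-0.0004],
  [0,0,-0.0004],
  [0,0,0],
], turn=[0,0,0])

```text
time: 31.12
tool_pos: [0.5086, -0.2495, 0.0749]
tool_rot: [0.0, -0.03, 1.0, -0.0]
contact_force: [-1.3, -0.2, 2.8]
gripper_width: 0.152
grasp_force: 47.2
```

Emit:
play_rows([
  [0,0,-0.0004],
  [0,0,-0.0004],
  [0,0,0],
], turn=[0,0,0])

```text
time: 31.5
tool_pos: [0.5085, -0.2495, 0.0738]
tool_rot: [0.0, -0.03, 1.0, -0.0]
contact_force: [-1.1, 0.5, 4.2]
gripper_width: 0.155
grasp_force: 47.3
```

```bash
python3 g.py;python3 v.py
```

```text
31.65 [ 0.5086 -0.2495  0.0738] [-0.83  0.63  3.92] [ 0.138  0.196 -0.004] eff [ -0.08 -34.12 -31.78  -0.    -0.33   0.  ] q [-0.5874  0.0648  1.8768  0.      1.1995 -2.2176]
tip edge row 222.11
31.7 [ 0.5085 -0.2495  0.0738] line L/R 223.93 222.93 mark col,row 323.56 223.41 tip col 322.99
```

Emit:
play_rows([
  [-0.0002,0.0002,-0.0004],
  [-0.0002,0.0001,-0.0004],
  [0,0,0],
], turn=[0,0,0])

```text
time: 32.12
tool_pos: [0.5083, -0.2493, 0.0731]
tool_rot: [0.0, -0.03, 1.0, -0.0]
contact_force: [1.4, -0.3, 5.1]
gripper_width: 0.152
grasp_force: 47.4
```

```bash
python3 g.py;python3 v.py
```

```text
32.275 [ 0.5083 -0.2493  0.0731] [ 0.7  -0.32  4.42] [-0.025 -0.034 -0.009] eff [ 7.000e-02 -3.330e+01 -3.046e+01  3.000e-02  9.000e-02 -0.000e+00] q [-0.5874  0.0648  1.8782 -0.      1.1978 -2.2175]
tip edge row 222.52
32.325 [ 0.5083 -0.2492  0.0731] line L/R 224.4 223.42 mark col,row 323.16 223.91 tip col 323.32
```

Emit:
play_rows([
  [-0.0001,0.0001,-0.0004],
  [-0.0001,0.0001,-0.0004],
  [0,0,0],
], turn=[0,0,0])

```text
time: 32.75
tool_pos: [0.5083, -0.2492, 0.0727]
tool_rot: [0.001, -0.03, 1.0, -0.0]
contact_force: [-0.2, -0.4, 6.2]
gripper_width: 0.153
grasp_force: 47.7
```

```bash
python3 g.py;python3 v.py
```

```text
32.9 [ 0.5083 -0.2492  0.0727] [ 0.39 -0.09  6.03] [-0.071 -0.056  0.002] eff [  0.14 -32.28 -29.45   0.06   0.11  -0.  ] q [-5.8730e-01  6.5000e-02  1.8787e+00 -1.0000e-04  1.1965e+00 -2.2174e+00]
tip edge row 222.58
32.95 [ 0.5083 -0.2492  0.0727] line L/R 224.66 223.7 mark col,row 323.13 224.18 tip col 323.39
```

The point retracts normally for about 2 mm and then blocks, all of it on the axis and inside the hand. The likely cause is the punch head meeting the palm just above the cap. I'll put it back and re-grip higher on the knurl for clearance.

Emit:
play_rows([
  [0,0,0.006],
  [0,0,0.02],
  [0.003,0.015,0.025],
  [0.01,0.05,0.004],
  [0.01,0.05,0],
  [0.01,0.045,0],
  [0.0045,0.023,0],
  [0,0,0],
], turn=[0,0,0,0,0,0,0,0])

```text
time: 34.0
tool_pos: [0.5449, -0.0643, 0.1271]
tool_rot: [-0.0, -0.031, 1.0, 0.0]
contact_force: [0.3, -0.1, -1.7]
gripper_width: 0.15
grasp_force: 47.1
```

Emit:
play_rows([
  [0,0,0],
  [0,0,0],
], turn=[0,0])

```text
time: 34.25
tool_pos: [0.545, -0.0668, 0.127]
tool_rot: [-0.0, -0.029, 1.0, -0.0]
contact_force: [-0.1, -0.1, -0.9]
gripper_width: 0.153
grasp_force: 47.1
```

Emit:
play_rows([
  [0.0011,0.0003,-0.01],
  [0,0,-0.015],
  [0,0,-0.012],
  [0,0,-0.012],
  [0,0,-0.007],
  [0,0,0],
], turn=[0,0,0,0,0,0])

```text
time: 35.0
tool_pos: [0.5459, -0.0661, 0.0698]
tool_rot: [-0.001, -0.03, 1.0, -0.001]
contact_force: [0.7, -4.4, -5.3]
gripper_width: 0.151
grasp_force: 48.4
```

Emit:
play_rows([
  [0,-0.0003,-0.002],
  [0,-0.0002,-0.0017],
  [0,0,0],
], turn=[0,0,0])

```text
time: 35.38
tool_pos: [0.5465, -0.0662, 0.0676]
tool_rot: [0.0, -0.03, 1.0, -0.0]
contact_force: [-0.6, -4.4, 0.1]
gripper_width: 0.155
grasp_force: 48.6
```

Emit:
play_rows([
  [0,0,0],
  [0,0,0],
  [0,0,0.003],
  [0,0,0.005],
  [0,0,0],
], turn=[0,0,0,0,0], hand=0.035)

```text
time: 36.0
tool_pos: [0.547, -0.0661, 0.0762]
tool_rot: [0.001, -0.03, 1.0, -0.0]
contact_force: [-0.5, -0.2, -0.0]
gripper_width: 0.412
grasp_force: 0.0
```

Emit:
play_rows([
  [0,0,0],
  [0,0,0],
  [0,0,0],
], turn=[0,0,0], hand=0.005)

```text
time: 36.38
tool_pos: [0.5465, -0.0661, 0.0755]
tool_rot: [0.0, -0.03, 1.0, -0.0]
contact_force: [-0.4, -0.0, 1.9]
gripper_width: 0.171
grasp_force: 56.2
```

Emit:
play_rows([
  [0,0,0],
  [0,0,0.006],
  [0,0,0.018],
  [0,0,0.026],
  [-0.005,-0.023,0.01],
  [-0.011,-0.054,0],
  [-0.011,-0.054,0],
  [-0.0108,-0.052,0],
], turn=[0,0,0,0,0,0,0,0])

```text
time: 37.38
tool_pos: [0.5084, -0.2506, 0.1368]
tool_rot: [0.001, -0.03, 1.0, -0.0]
contact_force: [1.0, -0.2, -1.4]
gripper_width: 0.173
grasp_force: 56.7
```

Emit:
play_rows([
  [0,0,-0.02],
  [0,0,-0.02],
  [0,0,-0.006],
  [0,0,0],
  [0,0,0],
], turn=[0,0,0,0,0])

```text
time: 38.0
tool_pos: [0.5092, -0.2486, 0.0899]
tool_rot: [0.0, -0.03, 1.0, -0.0]
contact_force: [-0.5, -0.7, -1.4]
gripper_width: 0.172
grasp_force: 56.9
```

```bash
python3 v.py; python3 g.py
python3 - <<'E'
from h import *
im=grab_frame("wrist");save("w11.png",im);g=cv2.cvtColor(im,cv2.COLOR_RGB2GRAY)
for r in range(208,228): print(r,g[r,304:346].tolist())
E
```

```text
38.0 [ 0.5092 -0.2486  0.0899] line L/R 215.21 214.22 mark col,row 323.06 214.71 tip col 322.68
38.2 [ 0.5092 -0.249   0.0901] [ 0.11 -0.65 -1.64] [-0.006 -0.015  0.002] eff [  0.07 -36.21 -34.24   0.     0.     0.  ] q [-0.5864  0.0443  1.868   0.      1.228  -2.2169]
tip edge row 217.79
208 [189, 188, 188, 188, 188, 188, 188, 188, 188, 188, 188, 188, 188, 188, 188, 188, 188, 188, 184, 152, 167, 185, 187, 187, 186, 187, 187, 187, 186, 186, 187, 186, 186, 186, 186, 186, 185, 186, 186, 185, 186, 185]
209 [188, 188, 188, 188, 187, 188, 188, 187, 188, 187, 188, 187, 187, 187, 187, 187, 187, 187, 184, 154, 166, 184, 186, 186, 186, 187, 186, 186, 186, 186, 186, 187, 186, 186, 186, 186, 186, 187, 186, 186, 185, 185]
210 [188, 187, 187, 187, 187, 187, 187, 187, 187, 187, 187, 187, 187, 187, 187, 186, 187, 187, 184, 164, 167, 184, 187, 187, 186, 186, 187, 186, 186, 186, 186, 186, 187, 187, 186, 187, 186, 186, 186, 186, 187, 186]
211 [187, 187, 187, 187, 187, 187, 187, 187, 187, 187, 187, 187, 187, 186, 187, 186, 186, 187, 186, 170, 169, 185, 186, 187, 186, 187, 186, 187, 186, 186, 187, 187, 
[... 2701 characters left out ...]
 66, 84, 147, 185, 189, 189, 189, 189, 190, 190, 189, 190, 189, 190, 189, 189, 190, 189, 189]
225 [189, 189, 189, 189, 189, 189, 190, 189, 189, 189, 190, 186, 148, 85, 66, 65, 64, 66, 65, 66, 66, 67, 66, 65, 74, 126, 181, 189, 189, 190, 190, 190, 190, 189, 189, 189, 189, 189, 190, 190, 189, 190]
226 [190, 189, 190, 190, 189, 189, 190, 190, 189, 189, 187, 181, 128, 77, 68, 71, 71, 70, 71, 73, 72, 74, 73, 70, 71, 100, 165, 183, 186, 188, 189, 189, 188, 188, 188, 188, 188, 187, 188, 188, 188, 188]
227 [188, 189, 189, 189, 189, 188, 188, 188, 186, 182, 159, 136, 93, 74, 82, 87, 90, 93, 94, 97, 96, 97, 98, 88, 77, 79, 118, 137, 156, 179, 185, 186, 186, 185, 186, 185, 185, 185, 185, 184, 185, 184]
```

Emit:
play_rows([
  [-0.0004,0.0006,-0.0015],
  [0,0,-0.0015],
  [0,0,0],
  [0,0,0],
], turn=[0,0,0,0])

```text
time: 38.8
tool_pos: [0.5082, -0.2484, 0.0863]
tool_rot: [-0.0, -0.03, 1.0, 0.0]
contact_force: [-0.6, -0.6, -1.3]
gripper_width: 0.174
grasp_force: 56.9
```

```bash
python3 v.py
python3 - <<'E'
from h import *
s=state();im=grab_frame("wrist");save("w12.png",im);g=cv2.cvtColor(im,cv2.COLOR_RGB2GRAY).astype(float)
t=g[218:220,314:332].mean(0);w=np.clip(180-t,0,110);print("tipcol",(w*np.arange(314,332)).sum()/w.sum(),"edge profile",g[213:221,321:324].mean(1))
E
```

```text
38.8 [ 0.5082 -0.2484  0.0863] line L/R 218.2 217.22 mark col,row 322.35 217.73 tip col 322.66
tipcol 321.77086614173226 edge profile [171.66666667 182.         184.66666667 165.33333333 116.
  75.66666667  68.          67.33333333]
```

Emit:
play_rows([
  [0.0002,-0.0002,-0.0005],
  [0,0,-0.0005],
  [0,0,-0.0005],
  [0,0,-0.0003],
  [0,0,0],
], turn=[0,0,0,0,0])

```text
time: 39.52
tool_pos: [0.5085, -0.2487, 0.0847]
tool_rot: [0.0, -0.03, 1.0, -0.0]
contact_force: [-1.0, 0.7, -0.7]
gripper_width: 0.171
grasp_force: 56.8
```

Emit:
play_rows([
  [0,0,-0.0004],
  [0,0,-0.0004],
  [0,0,0],
], turn=[0,0,0])

```text
time: 39.9
tool_pos: [0.5088, -0.2489, 0.0843]
tool_rot: [0.0, -0.03, 1.0, -0.0]
contact_force: [0.0, 0.3, 2.8]
gripper_width: 0.175
grasp_force: 56.5
```

Emit:
play_rows([
  [0,0,-0.0004],
  [0,0,-0.0004],
  [0,0,-0.0004],
  [0,0,0],
], turn=[0,0,0,0])

```text
time: 40.4
tool_pos: [0.5085, -0.2488, 0.0827]
tool_rot: [0.0, -0.03, 1.0, -0.0]
contact_force: [0.1, 0.6, 3.7]
gripper_width: 0.174
grasp_force: 56.4
```

Emit:
play_rows([
  [-0.0001,0.0001,-0.0004],
  [-0.0001,0.0001,-0.0004],
  [0,0,-0.0004],
  [0,0,0],
], turn=[0,0,0,0])

```text
time: 40.9
tool_pos: [0.5084, -0.2486, 0.0816]
tool_rot: [0.0, -0.03, 1.0, -0.0]
contact_force: [0.2, 0.3, 5.2]
gripper_width: 0.173
grasp_force: 56.3
```

The law now holds: 2.7 mm of travel at about 6.7 N, past the earlier block. Continuing slowly.

Emit:
play_rows([
  [0,0,-0.0004],
  [-0.0001,0.0001,-0.0004],
  [0,0,-0.0003],
  [0,0,0],
], turn=[0,0,0,0])

```text
time: 41.4
tool_pos: [0.5085, -0.2486, 0.0809]
tool_rot: [0.0, -0.03, 1.0, -0.0]
contact_force: [-0.3, 0.1, 5.4]
gripper_width: 0.173
grasp_force: 56.2
```

Emit:
play_rows([
  [0,0,-0.0003],
  [0,0,-0.0003],
  [0,0,0],
], turn=[0,0,0])

```text
time: 41.78
tool_pos: [0.5086, -0.2487, 0.0804]
tool_rot: [0.001, -0.03, 1.0, -0.0]
contact_force: [-0.9, 0.3, 6.5]
gripper_width: 0.174
grasp_force: 56.2
```

Emit:
play_rows([
  [-0.0001,0,-0.0003],
  [0,0,-0.0002],
  [0,0,0],
], turn=[0,0,0])

```text
time: 42.15
tool_pos: [0.5086, -0.2487, 0.08]
tool_rot: [0.001, -0.03, 1.0, -0.0]
contact_force: [-0.4, -0.6, 6.1]
gripper_width: 0.174
grasp_force: 56.1
```

Emit:
play_rows([
  [0,0,-0.0003],
  [0,0,-0.0002],
  [0,0,0],
], turn=[0,0,0])

```text
time: 42.52
tool_pos: [0.5086, -0.2487, 0.0795]
tool_rot: [0.001, -0.03, 1.0, -0.0]
contact_force: [-0.3, -0.4, 7.5]
gripper_width: 0.173
grasp_force: 56.2
```

Emit:
play_rows([
  [0,0,-0.0003],
  [0,0,0],
], turn=[0,0])

```text
time: 42.78
tool_pos: [0.5085, -0.2487, 0.0791]
tool_rot: [0.001, -0.03, 1.0, -0.0]
contact_force: [-0.5, 0.4, 6.9]
gripper_width: 0.173
grasp_force: 56.2
```

Emit:
play_rows([
  [0,0,-0.0003],
  [0,0,0],
], turn=[0,0])

```text
time: 43.02
tool_pos: [0.5082, -0.2485, 0.0782]
tool_rot: [0.0, -0.03, 1.0, -0.0]
contact_force: [-0.3, 0.2, 3.8]
gripper_width: 0.173
grasp_force: 56.5
```

The spring let go: force fell from about 9 N to 5 N with a 0.9 mm jump. A tiny nudge to clear the drop, then rest.

Emit:
play_rows([
  [0,0,-0.0003],
  [0,0,0],
  [0,0,0],
  [0,0,0],
  [0,0,0],
  [0,0,0],
  [0,0,0],
], turn=[0,0,0,0,0,0,0])

```text
time: 43.9
tool_pos: [0.508, -0.2483, 0.0777]
tool_rot: [-0.0, -0.03, 1.0, 0.0]
contact_force: [0.3, -0.9, 1.1]
gripper_width: 0.176
grasp_force: 56.7
```

Emit:
play_rows([
  [0,0,0.003],
  [0,0,0.015],
  [0,0,0.025],
  [0.003,0.015,0.017],
  [0.011,0.052,0],
  [0.011,0.052,0],
  [0.011,0.05,0],
  [0.0022,0.0135,0],
], turn=[0,0,0,0,0,0,0,0])

```text
time: 44.9
tool_pos: [0.546, -0.0624, 0.1378]
tool_rot: [-0.0, -0.032, 0.999, 0.0]
contact_force: [-0.6, -0.5, -1.3]
gripper_width: 0.173
grasp_force: 57.1
```

Emit:
play_rows([
  [0,0,0],
  [0,0,0],
  [0,0,0],
  [0,0,0],
], turn=[0,0,0,0])

```text
time: 45.4
tool_pos: [0.5461, -0.0667, 0.1377]
tool_rot: [-0.0, -0.029, 1.0, -0.0]
contact_force: [1.0, -0.2, -1.0]
gripper_width: 0.171
grasp_force: 57.1
```

Emit:
play_rows([
  [0.0003,0.0004,-0.012],
  [0,0,-0.012],
  [0,0,-0.011],
  [0,0,-0.01],
  [0,0,-0.008],
  [0,0,-0.004],
  [0,0,0],
], turn=[0,0,0,0,0,0,0])

```text
time: 46.28
tool_pos: [0.5463, -0.0655, 0.0803]
tool_rot: [-0.0, -0.03, 1.0, -0.0]
contact_force: [-0.0, -1.6, -2.8]
gripper_width: 0.178
grasp_force: 57.8
```

Emit:
play_rows([
  [0,0,-0.002],
  [0,0,-0.002],
  [0,0,-0.0008],
  [0,0,0],
], turn=[0,0,0,0])

```text
time: 46.78
tool_pos: [0.5465, -0.0655, 0.076]
tool_rot: [0.0, -0.03, 1.0, -0.0]
contact_force: [-0.4, -1.7, -2.0]
gripper_width: 0.17
grasp_force: 57.7
```

Emit:
play_rows([
  [0,0,-0.0004],
  [0,0,0],
], turn=[0,0])

```text
time: 47.02
tool_pos: [0.5466, -0.0655, 0.0756]
tool_rot: [0.0, -0.03, 1.0, -0.0]
contact_force: [0.6, -0.4, -0.9]
gripper_width: 0.173
grasp_force: 57.7
```

Emit:
play_rows([
  [0,0,0],
  [0,0,0],
  [0,0,0],
  [0,0,0],
  [0,0,0],
], turn=[0,0,0,0,0], hand=0.07)

```text
time: 47.65
tool_pos: [0.5465, -0.0654, 0.0755]
tool_rot: [0.0, -0.03, 1.0, 0.0]
contact_force: [0.5, 0.3, -0.7]
gripper_width: 0.82
grasp_force: 0.0
```

Emit:
play_rows([
  [0,0,0.01],
  [0,0,0.03],
  [0,0,0.04],
  [0,0,0.04],
  [0,0,0.01],
  [0,0,0],
  [0,0,0],
], turn=[0,0,0,0,0,0,0])

```text
time: 48.52
tool_pos: [0.5454, -0.0652, 0.2033]
tool_rot: [-0.002, -0.03, 1.0, 0.0]
contact_force: [-0.4, 0.5, -1.2]
gripper_width: 0.815
grasp_force: 0.0
```

Run:
```python
from h import *
s=state();im=grab_frame("wrist");save("end.png",im);c=cam("wrist",s)
print(s["time"],s["tool_pos"],s["contact_force"])
for t in("punch","pin_punch"):
  for d in trace("wrist",t)[:3]:
    y,x=np.nonzero(d["region"]);print(t,round(d["p"],2),np.round(d["location"],1),d["region"].sum(),x.min(),x.max(),y.min(),y.max())
for z in(.05,.056,.11,.135): print(z,proj(c,[.546,-.0665,z]).round(1))
```

```text
48.525 [ 0.54540805 -0.06515957  0.20333078] [-0.43797347  0.48902082 -1.2095955 ]
punch 0.84 [216.5  90.1] 1002 198 249 75 104
punch 0.75 [321.6 205.2] 709 311 333 180 222
pin_punch 0.65 [318.7 118.2] 251 312 328 109 126
0.05 [321.5 187.8]
0.056 [321.5 189.3]
0.11 [321.2 205.2]
0.135 [321. 215.]
```

The network finds the punch at (321.6,205.2), spanning rows 180–222, which matches an upright punch in its hole. The gripper is clear.

```bash
python3 -c "
from plant import *
print(job_done())"
```

```text
the job is handed in; nothing more can be done
None
```

The job is handed in at about 48.5 s: the punch snapped in the mark (force fell from about 9 N to 5 N, then 0.75 s of rest short of the stop) and is back upright in its own hole; two earlier tries blocked without a snap, peaking near 12 N, some of it while the tip was up to 1.4 mm off the mark's centre, so a stray mark there isn't ruled out.

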